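# Try the handle blanks between the lathe centres

### The arm

A 6-joint arm with a two-finger parallel gripper is mounted at the origin on the work surface. World frame = base frame: x ahead of the robot, y to its left, z up, the work surface at z = 0. Lengths are in m, angles in degrees, forces in N, time in s.
With the tool pointing down it reaches from about 0.3 to 0.75 m from the base axis. Payload 8.5 kg.
Tool frame: the origin (TCP) lies on the centre line of the jaws, within the pads' length; the fingertips stand 19 mm ahead of it and the grasp point (between the pads) is the TCP; z points along the fingers, x is the direction in which the jaws open and shut, and the axes are right-handed (so a half turn about z gives the same grasp; the last joint's range is limited). The gripper opens to 85 mm and grips with 20 to 120 N. Pads are 22 mm wide; open, the fingers measure 114 mm over their backs; the gripper's body (76 mm by 85 mm) begins 54 mm behind the grasp point. The pads swing forward as they close: fully open they stand 13 mm farther back than shut.
Start: joints at [-87.737, 21.807, 74.336, -0, 83.858, -12.336], TCP at [0.139, -0.532, 0.211] pointing down, gripper open.
Joint ranges: [-178.18, 178.18], [-50.72, 133.34], [12.68, 142.11], [-81.47, 261.47], [9.98, 163.14], [-165.26, 165.26]. Speed limits (degrees/s): [136.94, 136.94, 180, 180, 180, 180].

### API

Orientations are given as a 3x3 rotation matrix whose columns are the frame's x, y, z axes.
In Python, from rig import env, cams, order gives the robot as it stands.
- The arm moves only by the tool step_arm, never from a script. Its argument "steps" is a list of rows, each an object with "xyz": the shift along the tool's x, y, z normalised to -1 to 1, where 1 is 0.04 m, a list of three; "turn": the turn, a rotation vector about the tool's x, y, z normalised to -1 to 1, where 1 is 0.08 rad, a list of three; "gripper": the gripper command: -1 is shut, 1 is fully open, values between are in proportion. A call has 1 to 20 rows; each row shifts and turns the commanded pose from where the row before left it, along the tool's axes as they then stand; what a row does not reach is not made up. A row lasts 1/12 s, in which the tool goes at most 41.7 mm and 7.16 degrees, less where a joint would pass 70% of its speed; a pose out of reach is approached as far as the arm can. A call with a number of a shift or a turn outside -1 to 1 is refused whole. A call with a gripper value outside its range is refused whole. The fingers move at their own pace and stop on an object; "squeeze" is the grip in N (left out, the last holds). Time passes only in rows, so rows that do not move let the fingers close. It gives the time, the measured TCP pose, the force and the opening at its end, in the units of the state.
- env.observe(): the state, without advancing time (a new reading comes with each control period).
- cams.get_image(name): name is "scene" or "side" or "wrist"; returns (picture, depth): 400x640x3 uint8, red, green, blue; 400x640 float32, m along the optical axis (not along the pixel's ray), 0 where there is no reading.
- cams.camera_info(name): a dict with "fx", "fy", "cx", "cy" (pixels), "k1" (the pictures are not rectified: a ray, as slopes to the right and down, at radius r is drawn at 1 + k1 r^2 times it, then the intrinsics apply), "extrinsics" (4x4, takes a point from camera to world coordinates). Camera axes: x right, y down, z forward; pixel columns grow to the right and rows downward; lengths in m; the calibration is good to about 2 mm. A picture is of the moment at which its call begins: read the wrist's pose just before it. camera_info takes no time and is no camera call; for the wrist camera it gives the pose at the moment of the call.
- order.close_job(): hands the job in, once; it reports no verdict.
The state is a dict: "time_s": time; "q": joint angles; "qvel": joint speeds; "joint_efforts": joint torques, N m; "position": TCP position; "tool_rot": TCP orientation; "ft_force": force on the tool from outside, world axes, zero at the start; "wrist_torque": the same for the moment, N m; "grip_width": finger opening in m.
Only numpy, scipy, OpenCV 4.12 (cv2) and the standard library are available. Lean on these libraries where they do the work, as an engineer would, in place of code of your own. Each camera call takes 0.05 s, during which the arm holds its last target. There are 200 camera calls.

### The job

Two or three soft wooden handle blanks lie on the jeweller's bench. Longest first, try each one in the little lathe: lay it on the rests, slide the tailstock up gently until both pointed ends are fully home in the cups, and let go of it for a moment. Lay each tried blank flat in the black tray, but leave the shortest, tried last, clamped in the lathe; hold the blanks with a light grip, since the wood bruises, and leave everything else on the bench where it is.

Things in the scene. Friction and masses are not known exactly. Their poses are not given: they have to be found in the camera images.
- lathe: Small grey bench lathe, fixed to the bench: bed 70 x 300 mm, 20 high; its centre line runs 75 mm above the bench along the lathe's own y axis. Origin on the bench under the centre line; z up. Fixed headstock (50 mm wide, top 95 mm above the bench) at the -y end, sliding tailstock at the +y end, two fixed wooden rests between.
- rest_near (a point): Middle of the floor of the rest near the headstock: 28 mm to +y of head_seat, 64.8 mm above the bench. Each rest is 8 mm thick along y; its flared cheeks are 20 mm apart at the floor and about 40 mm at the top, 12 mm higher. A blank laid level on both rests lies 1.2 mm under the centre line, free to slide along y.
- rest_far (a point): Middle of the floor of the other rest, alike, 96 mm to +y of head_seat. The 60 mm between the two rests is open down to the bed: room for the fingers holding a blank.
- head_seat (a point): Floor of the headstock's cup centre, on the centre line, 75 mm above the bench: where the tip of a blank ends up when fully home. The cup is a square steel funnel, open to +y of the lathe, mouth 9 mm out from this point and about 15 mm across; lay a blank down with its tip clear of the mouth.
- tail_seat (a point): Floor of the tailstock's cup centre (same funnel, open to -y of the lathe), on the centre line; moves with the tailstock.
- tail_knob (a point): Centre of the top of the square dark wooden knob (18 x 18 mm, 36 mm tall, square to the lathe) on top of the tailstock; 24 mm to +y of tail_seat, 131 mm above the bench. The tailstock's body under it is 50 mm wide, 40 mm long in y and 95 mm high. Pinch the knob from above to slide the tailstock.
- tail (a joint): Slide of the tailstock in m: head_seat to tail_seat is 0.090 + this value; grows away from the headstock (lathe +y), 0 to 0.095. Friction of about 5 N holds it where it is left. A blank of length L is clamped at L - 0.090 (0.054, 0.038, 0.022): the moving tailstock pushes a blank lying on the rests into both cups, and their funnels lift it onto the centre line.
- tray: Black open plastic tray, 210 (x) x 170 (y) mm, 25 mm high, walls and floor 5 mm, standing on the bench and not to be moved. Origin under its centre on the bench.
- long: The longest of the square wooden handle blanks: 144 mm from tip to tip along its own x axis, 18 x 18 mm square, with a cone 10 mm long (15 mm to 4 mm across) turned on each end. Origin at the centre of the blank. About 31 g, soft wood. May be absent.
- long_a (a point): Tip of the longest blank at its +x end, on its axis.
- long_b (a point): Tip of the longest blank at its -x end, on its axis.
- mid: The middle of the square wooden handle blanks: 128 mm from tip to tip along its own x axis, 18 x 18 mm square, with a cone 10 mm long (15 mm to 4 mm across) turned on each end. Origin at the centre of the blank. About 28 g, soft wood. May be absent.
- mid_a (a point): Tip of the middle blank at its +x end, on its axis.
- mid_b (a point): Tip of the middle blank at its -x end, on its axis.
- short: The shortest of the square wooden handle blanks: 112 mm from tip to tip along its own x axis, 18 x 18 mm square, with a cone 10 mm long (15 mm to 4 mm across) turned on each end. Origin at the centre of the blank. About 24 g, soft wood. Always present.
- short_a (a point): Tip of the shortest blank at its +x end, on its axis.
- short_b (a point): Tip of the shortest blank at its -x end, on its axis.
- graver1: Bystander, to be left alone: ball-handled graver near the robot. Origin on its underside.
- graver2: Bystander, to be left alone: ball-handled graver beyond the lathe. Origin on its underside.
- loupe: Bystander, to be left alone: black eye loupe, 32 dia x 22 high mm. Origin on its underside.
- plate1: Bystander, to be left alone: grey metal sheet 55 x 40 x 4 mm. Origin on its underside.
- plate2: Bystander, to be left alone: copper sheet 50 x 50 x 4 mm. Origin on its underside.
- hammer: Bystander, to be left alone: small hammer. Origin on its underside.
- jar: Bystander, to be left alone: amber glass jar, 48 dia x 55 high mm. Origin on its underside.
Things that resemble listed ones, but are neither listed nor needed, are in the scene too. Leave any blue look-alike of the short alone.

How it is judged:
By the outcome, as a careful person would: the job done as asked, in the order asked, and still so for the second after the job is handed in, with the robot touching nothing.
Of long, mid only 1 to 2 are there at a start; the rules pass over those that are not, and their reading is None.
At some moment in a run one of long, mid, short may be knocked a few centimetres aside while the robot is not near it.
Once in a run the grip may slacken for a moment while it holds something.
It also fails if it takes over 210 s, if anything falls off the work surface, if the arm or the gripper's body presses on something with over 40 N, if the wrist force passes 120 N, or if a joint passes its speed limit or range.

## Working session

There is one attempt and no reset: what is moved stays moved. The work goes in short steps, Python scripts to look and compute and a tool call to move; the robot and the scene stay as the last step left them, time stands still between calls to the robot, and variables do not carry over. Pictures are saved under pics/ and viewed, about 12 in all and at most 16, crops included, and the job is handed in when it is done.

Besides the shell and the picture viewer there is one more tool, called as name(argument=value, ...) on one line, values as JSON. step_arm: Moves the arm, as the interface text tells. Scaled input: -1 to 1 covers 0.04 m each way for a shift and 0.08 rad each way for a turn. Its arguments: {"type":"object","properties":{"steps":{"type":"array"},"squeeze":{"type":"number"}},"required":["steps"]}

```bash
ls; mkdir -p pics; cat > h.py <<'E'
import numpy as np, cv2
from rig import env, cams, order
def grab(n, save=None):
    info=cams.camera_info(n); im,d=cams.get_image(n)
    if save: cv2.imwrite('pics/'+save, cv2.cvtColor(im,cv2.COLOR_RGB2BGR))
    return im,d,info
def rays(info,uv):
    uv=np.atleast_2d(uv).astype(float)
    x=(uv[:,0]-info['cx'])/info['fx']; y=(uv[:,1]-info['cy'])/info['fy']
    xu,yu=x.copy(),y.copy()
    for _ in range(10):
        s=1+info['k1']*(xu**2+yu**2); xu,yu=x/s,y/s
    return np.c_[xu,yu,np.ones(len(x))]
def plane(info,uv,z):
    T=np.array(info['extrinsics']); r=rays(info,uv)@T[:3,:3].T; o=T[:3,3]
    return o+r*((z-o[2])/r[:,2])[:,None]
def cloud(info,d):
    v,u=np.mgrid[0:d.shape[0],0:d.shape[1]]; uv=np.c_[u.ravel(),v.ravel()]
    T=np.array(info['extrinsics']); p=rays(info,uv)*d.ravel()[:,None]
    return (p@T[:3,:3].T+T[:3,3]).reshape(*d.shape,3)
E
python3 - <<'E'
from h import *
s=env.observe(); print({k:np.round(v,3).tolist() for k,v in s.items()})
a,_,i=grab('scene','scene0.png'); b,_,j=grab('side','side0.png'); w,_,k=grab('wrist','wrist0.png')
for x in (i,j,k): print({q:np.round(v,3).tolist() for q,v in x.items()})
E
```

```text
pics
{'time_s': 0.0, 'q': [-87.738, 21.841, 74.386, -0.0, 83.859, -12.336], 'qvel': [0.013, -0.018, -0.016, 0.073, -0.078, -0.025], 'joint_efforts': [0.001, -44.845, -23.128, -0.0, 0.005, 0.0], 'position': [0.139, -0.532, 0.211], 'tool_rot': [[0.252, -0.968, -0.0], [-0.968, -0.252, 0.002], [-0.001, -0.0, -1.0]], 'ft_force': [-0.169, -0.386, 0.072], 'wrist_torque': [-0.012, -0.023, -0.015], 'grip_width': 0.085}
{'fx': 514.129, 'fy': 514.129, 'cx': 320.1, 'cy': 195.681, 'k1': 0.039, 'extrinsics': [[0.52, 0.604, -0.604, 1.253], [0.854, -0.351, 0.384, -0.434], [0.02, -0.716, -0.698, 0.947], [0.0, 0.0, 0.0, 1.0]]}
{'fx': 469.011, 'fy': 469.011, 'cx': 324.921, 'cy': 195.66, 'k1': -0.072, 'extrinsics': [[-0.891, -0.353, 0.287, 0.19], [-0.454, 0.667, -0.591, 0.725], [0.017, -0.656, -0.754, 0.981], [0.0, 0.0, 0.0, 1.0]]}
{'fx': 277.78, 'fy': 277.78, 'cx': 317.777, 'cy': 198.878, 'k1': -0.04, 'extrinsics': [[0.252, -0.925, -0.286, 0.212], [-0.968, -0.241, -0.072, -0.515], [-0.002, 0.295, -0.955, 0.374], [0.0, 0.0, 0.0, 1.0]]}
```

View pics/scene0.png

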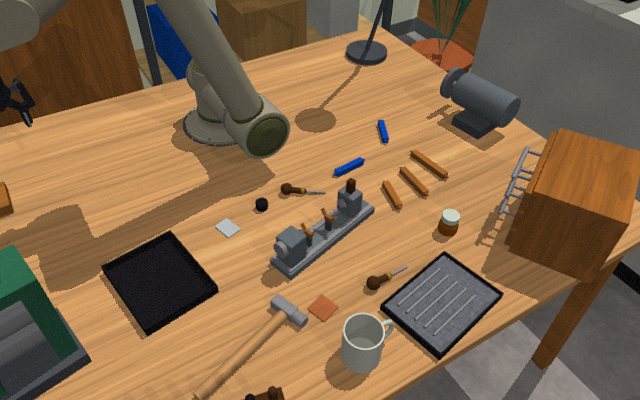

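View pics/side0.png

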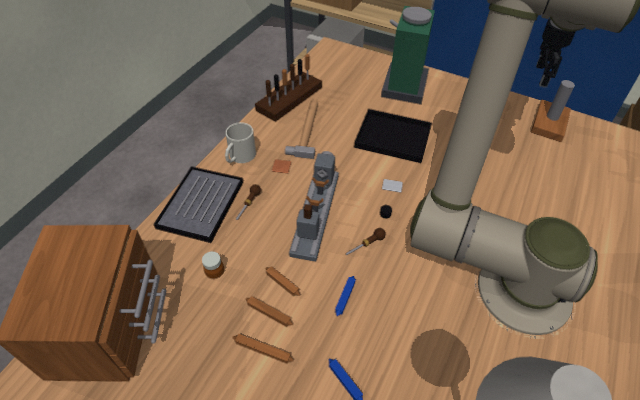

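Three orange blanks are visible: scene (392,194), (413,180), (429,163); side (283,280), (269,311), (263,347). The black tray is at scene (160,282). The lathe's tailstock, with its dark knob, is at scene (350,190) and its headstock at (290,245). The two blue look-alikes are to be left alone.

```bash
cat >> h.py <<'E'
def blanks(im,P,zr=(0.010,0.024),box=(0.2,0.8,-0.3,0.5)):
    """orange raised blobs: centre (top face), axis, length, width"""
    hsv=cv2.cvtColor(im,cv2.COLOR_RGB2HSV)
    m=(P[...,2]>zr[0])&(P[...,2]<zr[1])&(P[...,0]>box[0])&(P[...,0]<box[1])&(P[...,1]>box[2])&(P[...,1]<box[3])&(hsv[...,1]>110)&((hsv[...,0]<25))
    n,l,st,c=cv2.connectedComponentsWithStats(m.astype(np.uint8))
    out=[]
    for i in range(1,n):
        if st[i,4]<60: continue
        p=P[l==i]; (cx,cy),(a,b),ang=cv2.minAreaRect((p[:,:2]*1000).astype(np.float32))
        q=p[:,:2]-p[:,:2].mean(0); ax=np.linalg.svd(q,full_matrices=False)[2][0]
        out.append(dict(px=c[i].round().tolist(),c=(round(cx/1000,4),round(cy/1000,4)),size=(round(max(a,b),1),round(min(a,b),1)),yaw=round(np.degrees(np.arctan2(ax[1],ax[0])),1),z=round(float(np.percentile(p[:,2],90)),4),n=len(p)))
    return out
E
python3 - <<'E'
from h import *
for n in ('scene','side'):
    im,d,i=grab(n); P=cloud(i,d); print(n)
    for b in blanks(im,P): print(b)
    hsv=cv2.cvtColor(im,cv2.COLOR_RGB2HSV)
    reg=(P[...,0]>0.25)&(P[...,0]<0.8)&(P[...,1]>-0.4)&(P[...,1]<0.35)
    # lathe: top of blocks, knob, tray rim
    for nm,lo,hi in (('knob',.124,.138),('tops',.088,.1),('rests',.062,.082),('bed',.015,.0235),('tray',.020,.029)):
        m=reg&(P[...,2]>lo)&(P[...,2]<hi)
        if nm=='tray' : m&=(hsv[...,2]<50)
        if nm=='bed': m&=(hsv[...,1]<70)
        k,l,st,c=cv2.connectedComponentsWithStats(m.astype(np.uint8))
        for t in range(1,k):
            if st[t,4]<25: continue
            p=P[l==t]; r=cv2.minAreaRect((p[:,:2]*1000).astype(np.float32)); print(nm,c[t].round(),np.round(r[0],1),np.round(r[1],1),round(r[2],1),'zmed',np.median(p[:,2]).round(4),len(p))
E
```

```text
scene
{'px': [429.0, 163.0], 'c': (0.4835, 0.4103), 'size': (141.3, 26.2), 'yaw': np.float64(6.2), 'z': 0.0203, 'n': 274}
{'px': [414.0, 180.0], 'c': (0.52, 0.3297), 'size': (126.2, 22.8), 'yaw': np.float64(-2.3), 'z': 0.0207, 'n': 266}
{'px': [393.0, 194.0], 'c': (0.5325, 0.2471), 'size': (110.0, 20.0), 'yaw': np.float64(-13.9), 'z': 0.0201, 'n': 227}
{'px': [293.0, 190.0], 'c': (0.3915, 0.0309), 'size': (66.0, 20.3), 'yaw': np.float64(-112.4), 'z': 0.0216, 'n': 121}
{'px': [446.0, 230.0], 'c': (0.7026, 0.2835), 'size': (46.6, 23.2), 'yaw': np.float64(38.1), 'z': 0.0224, 'n': 88}
{'px': [380.0, 280.0], 'c': (0.7439, 0.0544), 'size': (64.7, 27.5), 'yaw': np.float64(-81.4), 'z': 0.0224, 'n': 150}
{'px': [260.0, 338.0], 'c': (0.732, -0.2365), 'size': (138.0, 27.3), 'yaw': np.float64(-70.8), 'z': 0.0234, 'n': 571}
knob [263. 139.] [289.2   5. ] [148.6  45.3] 76.9 zmed 0.1308 248
knob [351. 181.] [539.6 105.4] [19.5 16.7] 21.2 zmed 0.1301 52
tops [266. 149.] [295.3  10.5] [ 19.2 120.3] 2.0 zmed 0.0947 97
tops [350. 194.] [539.3 105.2] [50.9 41.4] 17.8 zmed 0.0942 203
tops [290. 238.] [59
[... 2021 characters left out ...]
rests [313. 200.] [555.7  36.9] [43.6 11.4] 12.8 zmed 0.0664 44
rests [307. 227.] [524.7 120.4] [57.9 27.8] 47.8 zmed 0.0723 113
bed [298. 150.] [ 704.4 -151.6] [86.4 27.4] 19.5 zmed 0.0212 126
bed [386. 149.] [ 479.  -276.3] [53.2  8.2] 11.4 zmed 0.0205 35
bed [314. 221.] [557.1  27.1] [ 68.6 299.6] 15.2 zmed 0.0191 1029
bed [230. 199.] [779.2  96.2] [  8.  150.5] 11.8 zmed 0.0177 69
bed [218. 206.] [792.1 136.4] [ 8.8 62.1] 14.2 zmed 0.0163 36
bed [385. 210.] [388.9 -58.4] [26.8 26.4] 22.8 zmed 0.0201 63
bed [212. 230.] [756.3 205.9] [63.8 17. ] 86.3 zmed 0.0175 41
tray [376. 146.] [ 508.1 -271.5] [75.5  8.8] 10.7 zmed 0.0226 41
tray [386. 210.] [389.6 -57.8] [27.3 25. ] 85.2 zmed 0.021 41
```

```bash
cat >> h.py <<'E'
def plan(x,y,z,phi):
    s=env.observe(); R=np.array(s['tool_rot']); p=np.array(s['position'])
    f=np.degrees(np.arctan2(R[1,0],R[0,0])); d=(phi-f+180)%360-180
    tilt=np.degrees(np.arccos(-R[2,2]))
    c,s_=np.cos(np.radians(phi)),np.sin(np.radians(phi))
    D=np.array([x,y,z])-p; sh=np.array([c*D[0]+s_*D[1], s_*D[0]-c*D[1], -D[2]])/0.04
    print('pos',p.round(4),'phi',round(f,2),'tilt',round(tilt,2),'| turn z units',round(-np.radians(d)/0.08,2),'shift after turn',sh.round(3))
E
python3 - <<'E'
from h import *
a=np.radians(15.2); Y=np.array([-np.sin(a),np.cos(a)])
plan(.5375+.0*Y[0],.108,.211,15.2)
for n in ('scene','side'):
    im,d,i=grab(n); hsv=cv2.cvtColor(im,cv2.COLOR_RGB2HSV)
    m=cv2.morphologyEx((hsv[...,2]<45).astype(np.uint8),cv2.MORPH_OPEN,np.ones((3,3)))
    k,l,st,c=cv2.connectedComponentsWithStats(m)
    P=cloud(i,d)
    for t in range(1,k):
        if st[t,4]>1500:
            q=np.median(P[l==t],0).round(3)
            v,u=np.nonzero(l==t); W=plane(i,np.c_[u,v],.025)[:,:2]*1000
            r=cv2.minAreaRect(W.astype(np.float32)); print(n,c[t].round(),st[t,4],q,np.round(r[0],1),np.round(r[1],1),round(r[2],1))
E
```

```text
pos [ 0.1386 -0.5321  0.2109] phi -75.4 tilt 0.04 | turn z units -19.77 shift after turn [ 1.3819e+01 -1.2828e+01 -2.0000e-03]
scene [159. 282.] 6598 [ 0.492 -0.367  0.005] [ 498.1 -363.7] [223.4 169.8] 9.1
side [393. 135.] 2719 [ 0.485 -0.361  0.004] [ 481.4 -344.2] [206.  189.3] 9.0
```

step_arm(steps=[{"xyz":[0,0,0],"turn":[0,0,-1],"gripper":1},{"xyz":[0,0,0],"turn":[0,0,-1],"gripper":1},{"xyz":[0,0,0],"turn":[0,0,-1],"gripper":1},{"xyz":[0,0,0],"turn":[0,0,-1],"gripper":1},{"xyz":[0,0,0],"turn":[0,0,-1],"gripper":1},{"xyz":[0,0,0],"turn":[0,0,-1],"gripper":1},{"xyz":[0,0,0],"turn":[0,0,-1],"gripper":1},{"xyz":[0,0,0],"turn":[0,0,-1],"gripper":1},{"xyz":[0,0,0],"turn":[0,0,-1],"gripper":1},{"xyz":[0,0,0],"turn":[0,0,-1],"gripper":1},{"xyz":[0,0,0],"turn":[0,0,-1],"gripper":1},{"xyz":[0,0,0],"turn":[0,0,-1],"gripper":1},{"xyz":[0,0,0],"turn":[0,0,-1],"gripper":1},{"xyz":[0,0,0],"turn":[0,0,-1],"gripper":1},{"xyz":[0,0,0],"turn":[0,0,-1],"gripper":1},{"xyz":[0,0,0],"turn":[0,0,-1],"gripper":1},{"xyz":[0,0,0],"turn":[0,0,-1],"gripper":1},{"xyz":[0,0,0],"turn":[0,0,-1],"gripper":1},{"xyz":[0,0,0],"turn":[0,0,-1],"gripper":1},{"xyz":[0,0,0],"turn":[0,0,-0.77],"gripper":1}], squeeze=20)

```text
time_s: 2.02
position: [0.1386, -0.5322, 0.2112]
tool_rot: [[0.964, 0.266, 0.0], [0.266, -0.964, 0.0], [0.0, -0.0, -1.0]]
ft_force: [0.2, 0.4, 0.2]
grip_width: 0.0852
```

step_arm(steps=[{"xyz":[0.92,-0.82,0],"turn":[0,0,0],"gripper":1},{"xyz":[0.92,-0.82,0],"turn":[0,0,0],"gripper":1},{"xyz":[0.92,-0.82,0],"turn":[0,0,0],"gripper":1},{"xyz":[0.92,-0.82,0],"turn":[0,0,0],"gripper":1},{"xyz":[0.92,-0.82,0],"turn":[0,0,0],"gripper":1},{"xyz":[0.92,-0.82,0],"turn":[0,0,0],"gripper":1},{"xyz":[0.92,-0.82,0],"turn":[0,0,0],"gripper":1},{"xyz":[0.92,-0.82,0],"turn":[0,0,0],"gripper":1},{"xyz":[0.92,-0.82,0],"turn":[0,0,0],"gripper":1},{"xyz":[0.92,-0.82,0],"turn":[0,0,0],"gripper":1},{"xyz":[0.92,-0.82,0],"turn":[0,0,0],"gripper":1},{"xyz":[0.92,-0.82,0],"turn":[0,0,0],"gripper":1},{"xyz":[0.92,-0.82,0],"turn":[0,0,0],"gripper":1},{"xyz":[0.92,-0.82,0],"turn":[0,0,0],"gripper":1},{"xyz":[0.92,-0.82,0],"turn":[0,0,0],"gripper":1},{"xyz":[0,0,0],"turn":[0,0,0],"gripper":1},{"xyz":[0,0,0],"turn":[0,0,0],"gripper":1}])

```text
time_s: 3.43
position: [0.4801, -0.0068, 0.2109]
tool_rot: [[0.964, 0.266, -0.001], [0.266, -0.964, 0.0], [-0.0, -0.0, -1.0]]
ft_force: [1.0, -0.4, -0.4]
grip_width: 0.0852
```

```bash
cat >> h.py <<'E'
def wl(save=None):
    """lathe tops / knob / rests from the wrist camera"""
    im,d,i=grab('wrist',save); P=cloud(i,d)
    reg=(P[...,0]>0.45)&(P[...,0]<0.7)&(P[...,1]>-0.2)&(P[...,1]<0.25)
    for nm,lo,hi in (('knob',.124,.138),('tops',.089,.1),('rests',.072,.082),('floor',.060,.068),('bed',.013,.026)):
        m=reg&(P[...,2]>lo)&(P[...,2]<hi)
        k,l,st,c=cv2.connectedComponentsWithStats(m.astype(np.uint8))
        for t in range(1,k):
            if st[t,4]<60: continue
            p=P[l==t]; r=cv2.minAreaRect((p[:,:2]*1000).astype(np.float32)); print(nm,c[t].round(),np.round(r[0],1),np.round(r[1],1),round(r[2],1),'zmed',np.median(p[:,2]).round(4),len(p))
    return im,d,i,P
E
python3 - <<'E'
from h import *
wl('w1.png'); plan(.5375,.108,.117,15.2)
E
```

```text
knob [417.  91.] [535.6 103.9] [18.5 17.5] 15.7 zmed 0.131 512
tops [401.  94.] [535.6 104.1] [49.7 39.4] 15.8 zmed 0.0951 1588
tops [383. 278.] [585.3 -94.6] [41.4 63.9] 15.8 zmed 0.0949 1430
rests [376.  96.] [512.8  96.8] [ 3.3 38. ] 18.1 zmed 0.0772 79
rests [389. 123.] [534.1  75.5] [ 8.  12.3] 4.5 zmed 0.0793 81
rests [411. 168.] [573.8  35.6] [8.3 8.5] 12.1 zmed 0.0754 62
rests [373. 254.] [564.7 -82.9] [59.8 15.9] 83.1 zmed 0.078 168
rests [396. 245.] [589.6 -55. ] [10.7 14.9] 88.3 zmed 0.0774 62
floor [392. 166.] [555.8  32.1] [26.1  7.8] 15.1 zmed 0.0652 164
floor [388. 222.] [573.7 -33.7] [33.4  8.4] 14.9 zmed 0.0649 176
floor [367. 253.] [563.8 -89.7] [48.3 12.2] 88.6 zmed 0.0645 75
bed [379. 144.] [558.4  21.2] [ 71.1 298.6] 15.2 zmed 0.021 7882
bed [406. 308.] [ 665.9 -172.4] [ 6.9 25.9] 26.2 zmed 0.0233 64
pos [ 0.4796 -0.0081  0.211 ] phi 15.32 tilt 0.04 | turn z units 0.03 shift after turn [ 2.159 -2.42   2.35 ]
```

View pics/w1.png

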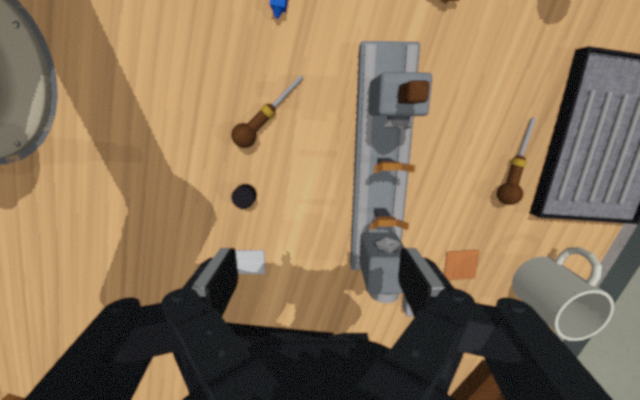

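The wrist view shows the lathe at (390,170), the knob at (417,91) and the rests at (392,166) and (388,222). The tail is at about 0.057, so it must open before the long blank goes in. Next I go to the knob.

step_arm(steps=[{"xyz":[0.5,-0.55,0],"turn":[0,0,0.03],"gripper":0.2},{"xyz":[0.5,-0.6,0],"turn":[0,0,0],"gripper":0.2},{"xyz":[0.5,-0.6,0],"turn":[0,0,0],"gripper":0.2},{"xyz":[0.59,-0.6,0],"turn":[0,0,0],"gripper":0.2},{"xyz":[0,0,0.6],"turn":[0,0,0],"gripper":0.2},{"xyz":[0,0,0.6],"turn":[0,0,0],"gripper":0.2},{"xyz":[0,0,0.5],"turn":[0,0,0],"gripper":0.2},{"xyz":[0,0,0],"turn":[0,0,0],"gripper":0.2}])

```text
time_s: 4.15
position: [0.5338, 0.1025, 0.1398]
tool_rot: [[0.966, 0.258, -0.007], [0.258, -0.966, -0.0], [-0.007, -0.002, -1.0]]
ft_force: [0.1, 0.4, -1.0]
grip_width: 0.0514
```

```bash
python3 - <<'E'
from h import *
grab('wrist','w2.png'); plan(.5357,.1045,.119,15.2)
E
```

```text
pos [0.5349 0.1025 0.1422] phi 14.96 tilt 0.22 | turn z units -0.05 shift after turn [ 0.031 -0.042  0.579]
```

View pics/w2.png

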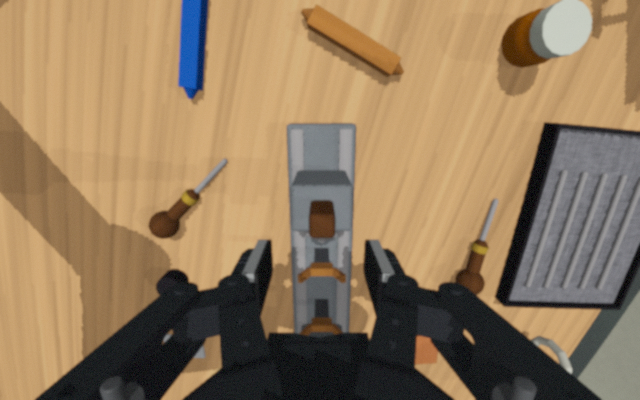

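The knob, at (321,215), is centred between the fingers at x of about 258 and 380. I descend, pinch it and slide it back.

step_arm(steps=[{"xyz":[0.03,-0.04,0.3],"turn":[0,0,-0.05],"gripper":0.2},{"xyz":[0,0,0.28],"turn":[0,0,0],"gripper":0.2},{"xyz":[0,0,0],"turn":[0,0,0],"gripper":-1},{"xyz":[0,0,0],"turn":[0,0,0],"gripper":-1},{"xyz":[0,0,0],"turn":[0,0,0],"gripper":-1},{"xyz":[0,0,0],"turn":[0,0,0],"gripper":-1},{"xyz":[0,0,0],"turn":[0,0,0],"gripper":-1},{"xyz":[0,0,0],"turn":[0,0,0],"gripper":-1}], squeeze=40)

```text
time_s: 4.87
position: [0.5368, 0.1058, 0.1206]
tool_rot: [[0.965, 0.264, 0.001], [0.264, -0.965, -0.0], [0.001, 0.0, -1.0]]
ft_force: [0.3, 0.3, -0.5]
grip_width: 0.0001
```

step_arm(steps=[{"xyz":[0,-0.15,0],"turn":[0,0,0],"gripper":-1},{"xyz":[0,-0.15,0],"turn":[0,0,0],"gripper":-1},{"xyz":[0,-0.15,0],"turn":[0,0,0],"gripper":-1},{"xyz":[0,-0.15,0],"turn":[0,0,0],"gripper":-1},{"xyz":[0,-0.15,0],"turn":[0,0,0],"gripper":-1},{"xyz":[0,-0.15,0],"turn":[0,0,0],"gripper":-1}])

```text
time_s: 5.37
position: [0.5269, 0.1414, 0.12]
tool_rot: [[0.964, 0.264, -0.0], [0.264, -0.964, 0.0], [-0.0, -0.0, -1.0]]
ft_force: [-0.4, 0.8, -0.3]
grip_width: -0.0003
```

The grip closed to 0, so I missed the knob. I'll look.

```bash
python3 - <<'E'
from h import *
im,_,_=grab('side'); sc,_,_=grab('scene'); w,_,_=grab('wrist')
o=np.hstack([cv2.resize(im[130:290,230:390],(400,400),interpolation=cv2.INTER_CUBIC),cv2.resize(sc[120:280,260:420],(400,400),interpolation=cv2.INTER_CUBIC)])
cv2.imwrite('pics/c1.png',cv2.cvtColor(o,cv2.COLOR_RGB2BGR))
wl()
E
```

```text
tops [290. 250.] [512.3 107.5] [32.7 13.2] 74.8 zmed 0.0942 293
tops [342. 247.] [554.6 119.5] [11.4 30. ] 45.7 zmed 0.0937 204
rests [316. 232.] [530.7 122.3] [49.1  3.6] 15.4 zmed 0.0769 299
floor [316. 226.] [531.1 122.8] [49.1  4. ] 13.2 zmed 0.0641 205
floor [317. 317.] [556.3  32.2] [8.9 7.5] 19.7 zmed 0.0649 82
bed [361.  91.] [533.1 244.6] [18.6 99.7] 76.8 zmed 0.0183 1601
bed [317. 192.] [532.4 116.1] [ 70.2 103.1] 15.1 zmed 0.0206 3756
bed [317. 329.] [570.7 -20.3] [13.  22.2] 15.4 zmed 0.0203 159
```

View pics/c1.png

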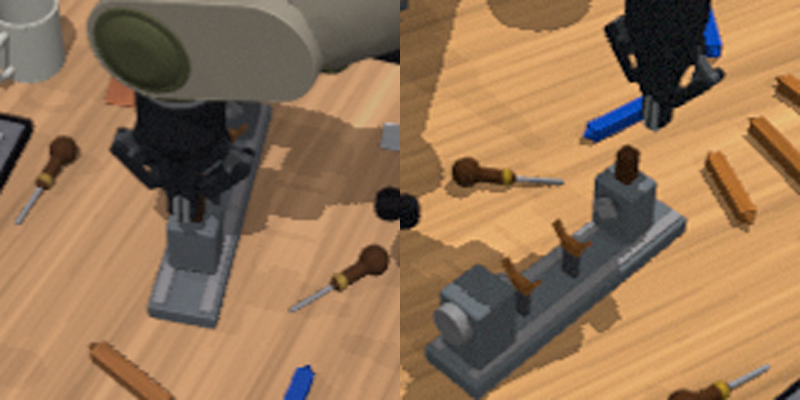

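```bash
cat >> h.py <<'E'
def proj(info,X):
    T=np.linalg.inv(np.array(info['extrinsics'])); p=np.atleast_2d(X)@T[:3,:3].T+T[:3,3]
    x=p[:,:2]/p[:,2:]; x=x*(1+info['k1']*(x**2).sum(1))[:,None]
    return x*[info['fx'],info['fy']]+[info['cx'],info['cy']]
E
python3 - <<'E'
from h import *
s=env.observe(); p=s['position']; R=np.array(s['tool_rot'])
print(p.round(4),s['grip_width'])
for n in ('side','scene','wrist'):
    i=cams.camera_info(n); u=proj(i,[p,p+.019*R[:,2],[.5357,.1045,.131],[.5357,.1045,.095]])
    off={'side':(230,130,2.5,0),'scene':(260,120,2.5,400)}.get(n,(0,0,1,0))
    print(n,u.round().tolist(), ((u-off[:2])*off[2]+[off[3],0]).round().tolist())
im,d,i=grab('wrist','w3.png'); print('finger depth', d[300:400:20,300:340:10].round(3).tolist())
for n in ('side','scene'):
    im,d,i=grab(n); P=cloud(i,d); 
    m=(np.linalg.norm(P[...,:2]-p[:2],axis=-1)<.06)&(P[...,2]>.085)&(P[...,2]<.16)
    v=im.max(-1)
    v_,u_=np.nonzero(m&(v<110)); q=P[v_,u_]
    for lo in np.arange(.085,.16,.01):
        k=(q[:,2]>=lo)&(q[:,2]<lo+.01)
        if k.sum(): print(n,round(lo,3),k.sum(),np.median(q[k],0).round(3),q[k].min(0).round(3),q[k].max(0).round(3))
E
```

```text
[0.5271 0.1408 0.12  ] 3.3294048487082896e-05
side [[304.0, 220.0], [304.0, 225.0], [308.0, 205.0], [308.0, 214.0]] [[184.0, 224.0], [184.0, 237.0], [194.0, 187.0], [195.0, 211.0]]
scene [[360.0, 176.0], [360.0, 182.0], [350.0, 180.0], [349.0, 191.0]] [[651.0, 140.0], [650.0, 154.0], [625.0, 149.0], [623.0, 177.0]]
wrist [[318.0, 233.0], [318.0, 222.0], [316.0, 294.0], [316.0, 265.0]] [[318.0, 233.0], [318.0, 222.0], [316.0, 294.0], [316.0, 265.0]]
finger depth [[0.09200000017881393, 0.10400000214576721, 0.12399999797344208, 0.09099999815225601], [0.08100000023841858, 0.11299999803304672, 0.2639999985694885, 0.08900000154972076], [0.07999999821186066, 0.08500000089406967, 0.0820000022649765, 0.08299999684095383], [0.07400000095367432, 0.07400000095367432, 0.07599999755620956, 0.07400000095367432], [0.0689999982714653, 0.0689999982714653, 0.0689999982714653, 0.0689999982714653]]
side 0.085 147 [0.525 0.117 0.092] [0.507 0.084 0.085] [0.557 0.134 0.095]
side 0.095 26 [0.529 0.115 0.097] [0.514 0.093 0.095] [0.552 0.132 0.104]
side 0.105 9 [0.527 0.112 0.111] [0.525 0.102 0.105] [0.53  
[... 279 characters left out ...]
0.145] [0.538 0.156 0.154]
side 0.155 18 [0.524 0.152 0.158] [0.513 0.136 0.155] [0.537 0.155 0.16 ]
scene 0.085 127 [0.546 0.095 0.092] [0.516 0.081 0.085] [0.566 0.125 0.095]
scene 0.095 76 [0.544 0.099 0.097] [0.519 0.082 0.095] [0.564 0.121 0.104]
scene 0.105 30 [0.544 0.1   0.109] [0.531 0.096 0.105] [0.549 0.115 0.115]
scene 0.115 25 [0.544 0.099 0.121] [0.532 0.096 0.115] [0.55  0.111 0.124]
scene 0.125 42 [0.541 0.103 0.13 ] [0.53  0.096 0.125] [0.548 0.114 0.134]
scene 0.135 4 [0.535 0.132 0.143] [0.528 0.131 0.143] [0.538 0.135 0.144]
scene 0.145 35 [0.536 0.132 0.152] [0.517 0.128 0.145] [0.544 0.148 0.154]
scene 0.155 12 [0.532 0.132 0.157] [0.516 0.128 0.156] [0.544 0.147 0.16 ]
```

View pics/w3.png

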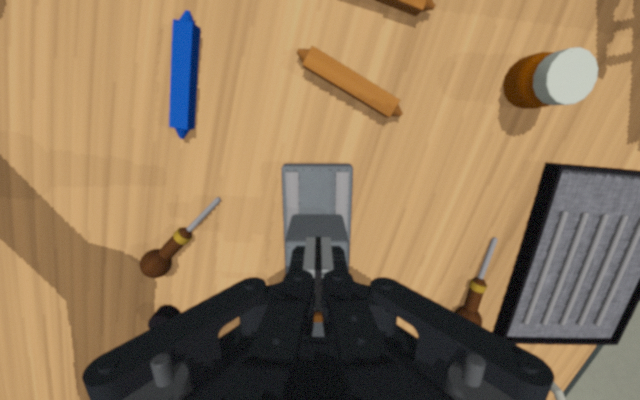

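```bash
python3 - <<'E'
from h import *
s=env.observe(); p=s['position']; R=np.array(s['tool_rot'])
im,d,i=grab('wrist'); P=(cloud(i,d)-p)@R*1000
for v in range(226,300,4): print(v,[ (P[v,u].round(0).astype(int).tolist(), im[v,u].tolist()) for u in (311,325)])
for n in ('scene','side'):
    im,d,i=grab(n); Q=(cloud(i,d)-p)@R*1000
    m=(abs(Q[...,0])<30)&(abs(Q[...,1])<20)&(Q[...,2]<40)&(Q[...,2]>-60)
    print(n,m.sum(),sorted(Q[m][:,2].round().astype(int).tolist())[-25:])
E
```

```text
226 [([-6, 18, 55], [76, 78, 82]), ([6, 17, 54], [77, 80, 85])]
230 [([-6, 17, 45], [73, 77, 79]), ([6, 17, 45], [78, 79, 80])]
234 [([-5, 17, 37], [73, 79, 79]), ([6, 17, 38], [74, 76, 80])]
238 [([-4, -9, -26], [104, 108, 106]), ([4, -9, -26], [103, 105, 105])]
242 [([-4, -9, -31], [107, 110, 107]), ([4, -9, -31], [106, 109, 106])]
246 [([-3, -10, -37], [106, 107, 108]), ([4, -9, -36], [105, 108, 108])]
250 [([-3, -10, -41], [106, 108, 108]), ([3, -10, -42], [104, 108, 106])]
254 [([-3, -9, -43], [108, 110, 108]), ([3, -9, -45], [105, 107, 107])]
258 [([-3, -9, -47], [105, 108, 105]), ([3, -9, -48], [105, 108, 108])]
262 [([-3, -9, -51], [106, 109, 109]), ([3, -9, -52], [107, 107, 108])]
266 [([-3, -9, -55], [106, 108, 109]), ([3, -10, -57], [108, 108, 109])]
270 [([-3, -9, -58], [146, 148, 146]), ([3, -9, -58], [136, 140, 137])]
274 [([-3, -10, -63], [74, 79, 79]), ([3, -10, -62], [49, 52, 53])]
278 [([-3, -10, -66], [29, 28, 31]), ([3, -10, -66], [27, 29, 30])]
282 [([-3, -10, -69], [19, 26, 25]), ([3, -11, -69], [27, 33, 33])]
286 [([-3, -10, -72], [26, 24, 25]), ([3, -10, -71], [19, 19, 28])]
290 [([-3, -8, -71], [14, 15, 15]), ([3, -10, -74], [22, 18, 26])]
294 [([-3, -6, -71], [22, 23, 27]), ([3, -9, -75], [23, 28, 32])]
298 [([-3, -3, -69], [19, 16, 18]), ([3, -6, -74], [31, 32, 36])]
scene 139 [-29, -28, -28, -28, -27, -27, -26, -26, -26, -26, -25, -25, -24, -23, -21, 24, 25, 25, 26, 26, 26, 27, 28, 30, 38]
side 234 [37, 37, 37, 37, 37, 37, 38, 38, 38, 39, 39, 39, 39, 39, 39, 39, 39, 39, 39, 39, 39, 40, 40, 40, 40]
```

All three cameras show that the shut fingertips really stand about 24 mm behind the reported TCP, not 19 mm ahead. X and y agree, and so do the known heights. So I use real tip z = reported z + 0.024 and retry the knob about 43 mm lower, watching the force.

step_arm(steps=[{"xyz":[0,0.0,0],"turn":[0,0,0],"gripper":0.2},{"xyz":[-0.03,0.45,0],"turn":[0,0,0],"gripper":0.2},{"xyz":[0,0.48,0],"turn":[0,0,0],"gripper":0.2},{"xyz":[0,0,0],"turn":[0,0,0],"gripper":0.2},{"xyz":[0,0,0.3],"turn":[0,0,0],"gripper":0.2},{"xyz":[0,0,0.3],"turn":[0,0,0],"gripper":0.2},{"xyz":[0,0,0.3],"turn":[0,0,0],"gripper":0.2},{"xyz":[0,0,0.1],"turn":[0,0,0],"gripper":0.2},{"xyz":[0,0,0],"turn":[0,0,0],"gripper":0.2}])

```text
time_s: 6.62
position: [0.5352, 0.1048, 0.0792]
tool_rot: [[0.964, 0.264, -0.002], [0.264, -0.965, 0.0], [-0.002, -0.001, -1.0]]
ft_force: [0.2, 0.0, -0.2]
grip_width: 0.0512
```

step_arm(steps=[{"xyz":[0,0,0],"turn":[0,0,0],"gripper":-1},{"xyz":[0,0,0],"turn":[0,0,0],"gripper":-1},{"xyz":[0,0,0],"turn":[0,0,0],"gripper":-1},{"xyz":[0,0,0],"turn":[0,0,0],"gripper":-1},{"xyz":[0,0,0],"turn":[0,0,0],"gripper":-1},{"xyz":[0,0,0],"turn":[0,0,0],"gripper":-1}])

```text
time_s: 7.12
position: [0.536, 0.1045, 0.0809]
tool_rot: [[0.965, 0.264, 0.001], [0.264, -0.965, 0.0], [0.001, 0.0, -1.0]]
ft_force: [-1.7, 0.2, 5.9]
grip_width: 0.0173
```

Knob pinched at 17.3 mm. I slide it back about 36 mm.

step_arm(steps=[{"xyz":[0,-0.1,0],"turn":[0,0,0],"gripper":-1},{"xyz":[0,-0.1,0],"turn":[0,0,0],"gripper":-1},{"xyz":[0,-0.1,0],"turn":[0,0,0],"gripper":-1},{"xyz":[0,-0.1,0],"turn":[0,0,0],"gripper":-1},{"xyz":[0,-0.1,0],"turn":[0,0,0],"gripper":-1},{"xyz":[0,-0.1,0],"turn":[0,0,0],"gripper":-1},{"xyz":[0,-0.1,0],"turn":[0,0,0],"gripper":-1},{"xyz":[0,-0.1,0],"turn":[0,0,0],"gripper":-1},{"xyz":[0,-0.1,0],"turn":[0,0,0],"gripper":-1}])

```text
time_s: 7.87
position: [0.5268, 0.1384, 0.0808]
tool_rot: [[0.965, 0.264, 0.002], [0.264, -0.965, -0.002], [0.001, 0.002, -1.0]]
ft_force: [0.2, -6.3, 5.1]
grip_width: 0.0174
```

step_arm(steps=[{"xyz":[0,0,0],"turn":[0,0,0],"gripper":-1},{"xyz":[0,0,0],"turn":[0,0,0],"gripper":0.2},{"xyz":[0,0,0],"turn":[0,0,0],"gripper":0.2},{"xyz":[0,0,0],"turn":[0,0,0],"gripper":0.2},{"xyz":[0,0,-0.5],"turn":[0,0,0],"gripper":0.2},{"xyz":[0,0,-0.7],"turn":[0,0,0],"gripper":0.2},{"xyz":[0,0,-0.7],"turn":[0,0,0],"gripper":0.2},{"xyz":[0,0,-0.7],"turn":[0,0,0],"gripper":0.2},{"xyz":[0,0,-0.7],"turn":[0,0,0],"gripper":0.2},{"xyz":[0,0,0],"turn":[0,0,0],"gripper":0.2}])

```text
time_s: 8.7
position: [0.5282, 0.1394, 0.2174]
tool_rot: [[0.964, 0.264, 0.01], [0.264, -0.964, 0.001], [0.009, 0.002, -1.0]]
ft_force: [0.1, -0.3, 0.1]
grip_width: 0.0512
```

```bash
python3 - <<'E'
from h import *
im,d,i,P=wl('w4.png')
for b in blanks(im,P): print(b)
plan(.49,.41,.211,96)
E
```

```text
knob [315. 194.] [526.2 139.4] [17.1 17.6] 15.1 zmed 0.1309 355
tops [315. 182.] [526.1 139.5] [49.9 39.2] 15.0 zmed 0.095 1259
rests [315. 164.] [521.2 158. ] [46.8  1.3] 15.1 zmed 0.0778 64
rests [315. 330.] [579.6 -58.9] [49.5 14.6] 15.6 zmed 0.0768 218
floor [315. 263.] [554.7  31.7] [31.9  8.8] 16.5 zmed 0.0651 162
floor [315. 307.] [572.5 -34.1] [31.1  9.6] 16.9 zmed 0.0651 143
bed [348.  95.] [532.9 245. ] [18.3 99.6] 76.0 zmed 0.0184 844
bed [315. 242.] [557.2  24.2] [ 70.6 293.1] 15.2 zmed 0.0207 5087
{'px': [354.0, 16.0], 'c': (0.5185, 0.3283), 'size': (122.7, 19.1), 'yaw': np.float64(-0.6), 'z': 0.0195, 'n': 1676}
{'px': [581.0, 23.0], 'c': (0.7875, 0.3986), 'size': (55.3, 4.7), 'yaw': np.float64(-61.4), 'z': 0.0233, 'n': 276}
{'px': [339.0, 89.0], 'c': (0.5294, 0.2459), 'size': (111.7, 18.5), 'yaw': np.float64(-13.9), 'z': 0.0194, 'n': 1325}
{'px': [462.0, 89.0], 'c': (0.6801, 0.2896), 'size': (47.8, 22.4), 'yaw': np.float64(-65.2), 'z': 0.0229, 'n': 225}
{'px': [203.0, 215.0], 'c': (0.3906, 0.0344), 'size': (55.1, 30.7), 'yaw': np.float64(-120.8), 'z': 0.0217, 'n': 428}
{'px': [435.0, 258.0], 'c': (0.7376, 0.0539), 'size': (66.4, 25.8), 'yaw': np.float64(-99.8), 'z': 0.0218, 'n': 406}
pos [0.5273 0.1393 0.2146] phi 15.31 tilt 0.32 | turn z units -17.6 shift after turn [ 6.829 -0.221  0.089]
```

step_arm(steps=[{"xyz":[0,0,0],"turn":[0,0,-1],"gripper":0.2},{"xyz":[0,0,0],"turn":[0,0,-1],"gripper":0.2},{"xyz":[0,0,0],"turn":[0,0,-1],"gripper":0.2},{"xyz":[0,0,0],"turn":[0,0,-1],"gripper":0.2},{"xyz":[0,0,0],"turn":[0,0,-1],"gripper":0.2},{"xyz":[0,0,0],"turn":[0,0,-1],"gripper":0.2},{"xyz":[0,0,0],"turn":[0,0,-1],"gripper":0.2},{"xyz":[0,0,0],"turn":[0,0,-1],"gripper":0.2},{"xyz":[0,0,0],"turn":[0,0,-1],"gripper":0.2},{"xyz":[0,0,0],"turn":[0,0,-1],"gripper":0.2},{"xyz":[0,0,0],"turn":[0,0,-1],"gripper":0.2},{"xyz":[0,0,0],"turn":[0,0,-1],"gripper":0.2},{"xyz":[0,0,0],"turn":[0,0,-1],"gripper":0.2},{"xyz":[0,0,0],"turn":[0,0,-1],"gripper":0.2},{"xyz":[0,0,0],"turn":[0,0,-1],"gripper":0.2},{"xyz":[0,0,0],"turn":[0,0,-1],"gripper":0.2},{"xyz":[0,0,0],"turn":[0,0,-1],"gripper":0.2},{"xyz":[0,0,0],"turn":[0,0,-0.65],"gripper":0.2}])

```text
time_s: 10.25
position: [0.5258, 0.1391, 0.2107]
tool_rot: [[-0.112, 0.994, -0.002], [0.994, 0.112, 0.0], [0.0, -0.002, -1.0]]
ft_force: [-0.3, 0.5, -0.0]
grip_width: 0.0509
```

step_arm(steps=[{"xyz":[0.7,0,0.2],"turn":[0,0,0],"gripper":0.2},{"xyz":[0.7,0,0.2],"turn":[0,0,0],"gripper":0.2},{"xyz":[0.7,0,0.2],"turn":[0,0,0],"gripper":0.2},{"xyz":[0.7,0,0.2],"turn":[0,0,0],"gripper":0.2},{"xyz":[0.7,0,0.2],"turn":[0,0,0],"gripper":0.2},{"xyz":[0.7,0,0.2],"turn":[0,0,0],"gripper":0.2},{"xyz":[0.7,0,0.2],"turn":[0,0,0],"gripper":0.2},{"xyz":[0.7,0,0.2],"turn":[0,0,0],"gripper":0.2},{"xyz":[0.7,0,0.2],"turn":[0,0,0],"gripper":0.2},{"xyz":[0.6,0,0.2],"turn":[0,0,0],"gripper":0.2},{"xyz":[0,0,0],"turn":[0,0,0],"gripper":0.2},{"xyz":[0,0,0],"turn":[0,0,0],"gripper":0.2}])

```text
time_s: 11.25
position: [0.4954, 0.4139, 0.13]
tool_rot: [[-0.11, 0.994, -0.003], [0.994, 0.11, -0.002], [-0.001, -0.003, -1.0]]
ft_force: [0.2, -0.3, 0.1]
grip_width: 0.0513
```

```bash
python3 - <<'E'
from h import *
im,d,i=grab('wrist','w5.png'); P=cloud(i,d)
for b in blanks(im,P): print(b)
plan(.496,.4135,-.02,96.2)
E
```

```text
{'px': [317.0, 171.0], 'c': (0.4827, 0.4102), 'size': (142.5, 17.9), 'yaw': np.float64(6.0), 'z': 0.0193, 'n': 2234}
{'px': [237.0, 196.0], 'c': (0.5168, 0.3289), 'size': (127.5, 18.7), 'yaw': np.float64(-2.8), 'z': 0.0191, 'n': 1925}
{'px': [161.0, 200.0], 'c': (0.53, 0.2461), 'size': (112.2, 19.2), 'yaw': np.float64(-14.2), 'z': 0.0191, 'n': 1734}
{'px': [30.0, 334.0], 'c': (0.7345, 0.057), 'size': (61.9, 29.3), 'yaw': np.float64(80.7), 'z': 0.022, 'n': 605}
pos [0.496  0.4132 0.1309] phi 96.24 tilt 0.11 | turn z units 0.01 shift after turn [ 0.008 -0.     3.773]
```

step_arm(steps=[{"xyz":[-0.04,0.02,0.6],"turn":[0,0,0],"gripper":-0.15},{"xyz":[0,0,0.6],"turn":[0,0,0],"gripper":-0.15},{"xyz":[0,0,0.6],"turn":[0,0,0],"gripper":-0.15},{"xyz":[0,0,0.6],"turn":[0,0,0],"gripper":-0.15},{"xyz":[0,0,0.5],"turn":[0,0,0],"gripper":-0.15},{"xyz":[0,0,0.4],"turn":[0,0,0],"gripper":-0.15},{"xyz":[0,0,0.3],"turn":[0,0,0],"gripper":-0.15},{"xyz":[0,0,0],"turn":[0,0,0],"gripper":-0.15},{"xyz":[0,0,0],"turn":[0,0,0],"gripper":-0.15}], squeeze=20)

```text
time_s: 12.05
position: [0.4978, 0.4115, -0.0117]
tool_rot: [[-0.107, 0.994, -0.0], [0.994, 0.107, -0.0], [-0.0, -0.0, -1.0]]
ft_force: [-0.2, 0.0, 0.2]
grip_width: 0.0366
```

```bash
python3 - <<'E'
from h import *
im,d,i=grab('wrist','w6.png')
s=env.observe(); p=s['position']; R=np.array(s['tool_rot']); print(p,s['ft_force'].round(1) if hasattr(s['ft_force'],'round') else s['ft_force'])
P=(cloud(i,d)-p)@R*1000
m=(abs(P[...,1]+9)<4)&(abs(P[...,0])<35)&(P[...,2]>-60)&(P[...,2]<15)
for lo in range(-60,15,5):
    k=m&(P[...,2]>=lo)&(P[...,2]<lo+5); print(lo,k.sum(),np.percentile(P[k][:,0],[0,25,50,75,100]).round() if k.any() else '')
E
```

```text
[ 0.49809401  0.41185654 -0.01094474] [ 0.4  0.3 -0.4]
-60 353 [-30. -22.  16.  18.  27.]
-55 269 [-34. -24.  16.  20.  29.]
-50 326 [-34. -25.  16.  22.  30.]
-45 279 [-34. -26.  16.  21.  30.]
-40 261 [-34. -25. -20.  21.  29.]
-35 282 [-34. -24.   1.  20.  29.]
-30 583 [-33.  -7.  -0.   6.  29.]
-25 40 [-27. -22.  -2.  17.  22.]
-20 0 
-15 1021 [-35. -22. -10.  23.  35.]
-10 12 [-34. -22.   5.  25.  29.]
-5 0 
0 0 
5 0 
10 0
```

View pics/w6.png

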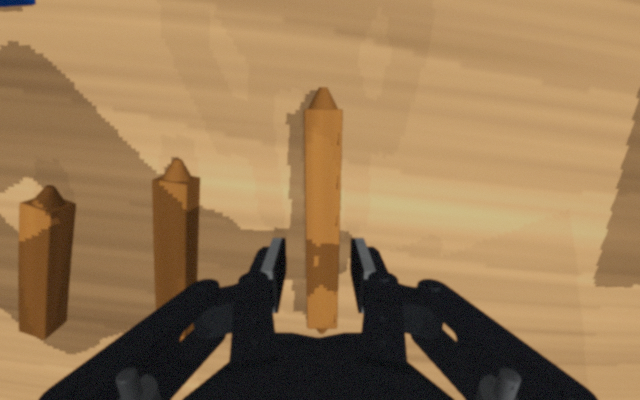

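The blank lies centred between the fingers (tips at about (275,240) and (362,240)). Tips are still about 12 mm above the bench, so I go 7 mm lower, close lightly and lift.

step_arm(steps=[{"xyz":[0,0,0.17],"turn":[0,0,0],"gripper":-0.15},{"xyz":[0,0,0],"turn":[0,0,0],"gripper":-0.4},{"xyz":[0,0,0],"turn":[0,0,0],"gripper":-0.8},{"xyz":[0,0,0],"turn":[0,0,0],"gripper":-0.8},{"xyz":[0,0,0],"turn":[0,0,0],"gripper":-0.8},{"xyz":[0,0,0],"turn":[0,0,0],"gripper":-0.8}], squeeze=20)

```text
time_s: 12.6
position: [0.4975, 0.4121, -0.0185]
tool_rot: [[-0.108, 0.994, 0.0], [0.994, 0.108, 0.0], [0.0, 0.0, -1.0]]
ft_force: [-0.9, -0.2, 0.4]
grip_width: 0.0173
```

step_arm(steps=[{"xyz":[0,0,-0.2],"turn":[0,0,0],"gripper":-0.8},{"xyz":[0,0,-0.4],"turn":[0,0,0],"gripper":-0.8},{"xyz":[0,0,-0.6],"turn":[0,0,0],"gripper":-0.8},{"xyz":[0,0,-0.6],"turn":[0,0,0],"gripper":-0.8},{"xyz":[0,0,-0.6],"turn":[0,0,0],"gripper":-0.8},{"xyz":[0,0,-0.6],"turn":[0,0,0],"gripper":-0.8},{"xyz":[0,0,-0.6],"turn":[0,0,0],"gripper":-0.8},{"xyz":[0,0,-0.6],"turn":[0,0,0],"gripper":-0.8},{"xyz":[0,0,-0.2],"turn":[0,0,0],"gripper":-0.8},{"xyz":[0,0,0],"turn":[0,0,0],"gripper":-0.8}])

```text
time_s: 13.43
position: [0.498, 0.4125, 0.1597]
tool_rot: [[-0.108, 0.994, 0.004], [0.994, 0.108, 0.002], [0.002, 0.004, -1.0]]
ft_force: [0.4, -0.2, -1.1]
grip_width: 0.0176
```

```bash
cat >> h.py <<'E'
Yl=np.array([-np.sin(np.radians(15.2)),np.cos(np.radians(15.2))]); H=np.array([.5803,-.0610])
def lp(t): return H+Yl*t
E
python3 - <<'E'
from h import *
t=lp(.072); print(t); plan(t[0],t[1],.15,15.2)
E
```

```text
[0.56142238 0.00848119]
pos [0.498  0.4125 0.1597] phi 96.22 tilt 0.27 | turn z units 17.68 shift after turn [-1.119 10.162  0.243]
```

step_arm(steps=[{"xyz":[0,0,0],"turn":[0,0,1],"gripper":-0.8},{"xyz":[0,0,0],"turn":[0,0,1],"gripper":-0.8},{"xyz":[0,0,0],"turn":[0,0,1],"gripper":-0.8},{"xyz":[0,0,0],"turn":[0,0,1],"gripper":-0.8},{"xyz":[0,0,0],"turn":[0,0,1],"gripper":-0.8},{"xyz":[0,0,0],"turn":[0,0,1],"gripper":-0.8},{"xyz":[0,0,0],"turn":[0,0,1],"gripper":-0.8},{"xyz":[0,0,0],"turn":[0,0,1],"gripper":-0.8},{"xyz":[0,0,0],"turn":[0,0,1],"gripper":-0.8},{"xyz":[0,0,0],"turn":[0,0,1],"gripper":-0.8},{"xyz":[0,0,0],"turn":[0,0,1],"gripper":-0.8},{"xyz":[0,0,0],"turn":[0,0,1],"gripper":-0.8},{"xyz":[0,0,0],"turn":[0,0,1],"gripper":-0.8},{"xyz":[0,0,0],"turn":[0,0,1],"gripper":-0.8},{"xyz":[0,0,0],"turn":[0,0,1],"gripper":-0.8},{"xyz":[0,0,0],"turn":[0,0,1],"gripper":-0.8},{"xyz":[0,0,0],"turn":[0,0,1],"gripper":-0.8},{"xyz":[0,0,0],"turn":[0,0,0.68],"gripper":-0.8}])

```text
time_s: 14.93
position: [0.4968, 0.4117, 0.1552]
tool_rot: [[0.966, 0.258, -0.003], [0.258, -0.966, -0.002], [-0.003, 0.001, -1.0]]
ft_force: [0.2, -0.8, -0.4]
grip_width: 0.0175
```

step_arm(steps=[{"xyz":[-0.07,0.635,0],"turn":[0,0,0],"gripper":-0.8},{"xyz":[-0.07,0.635,0],"turn":[0,0,0],"gripper":-0.8},{"xyz":[-0.07,0.635,0],"turn":[0,0,0],"gripper":-0.8},{"xyz":[-0.07,0.635,0],"turn":[0,0,0],"gripper":-0.8},{"xyz":[-0.07,0.635,0],"turn":[0,0,0],"gripper":-0.8},{"xyz":[-0.07,0.635,0],"turn":[0,0,0],"gripper":-0.8},{"xyz":[-0.07,0.635,0],"turn":[0,0,0],"gripper":-0.8},{"xyz":[-0.07,0.635,0],"turn":[0,0,0],"gripper":-0.8},{"xyz":[-0.07,0.635,0],"turn":[0,0,0],"gripper":-0.8},{"xyz":[-0.07,0.635,0],"turn":[0,0,0],"gripper":-0.8},{"xyz":[-0.07,0.635,0],"turn":[0,0,0],"gripper":-0.8},{"xyz":[-0.07,0.635,0],"turn":[0,0,0],"gripper":-0.8},{"xyz":[-0.07,0.635,0],"turn":[0,0,0],"gripper":-0.8},{"xyz":[-0.07,0.635,0],"turn":[0,0,0],"gripper":-0.8},{"xyz":[-0.07,0.635,0],"turn":[0,0,0],"gripper":-0.8},{"xyz":[-0.07,0.635,0],"turn":[0,0,0],"gripper":-0.8},{"xyz":[0,0,0],"turn":[0,0,0],"gripper":-0.8},{"xyz":[0,0,0],"turn":[0,0,0],"gripper":-0.8}])

```text
time_s: 16.43
position: [0.5599, 0.0072, 0.1556]
tool_rot: [[0.966, 0.26, -0.003], [0.26, -0.966, 0.001], [-0.003, -0.001, -1.0]]
ft_force: [-0.4, -0.1, 0.0]
grip_width: 0.0172
```

```bash
cat >> h.py <<'E'
def held(save=None):
    """blank in the jaws, tool frame mm: extent along y, mid x, z (from wrist)"""
    im,d,i=grab('wrist',save); s=env.observe(); p=s['position']; R=np.array(s['tool_rot'])
    P=(cloud(i,d)-p)@R*1000; hsv=cv2.cvtColor(im,cv2.COLOR_RGB2HSV)
    m=(abs(P[...,0])<25)&(abs(P[...,1])<130)&(P[...,2]>-60)&(P[...,2]<0)&(hsv[...,1]>110)&(hsv[...,0]<25)
    q=P[m]; print('held n',len(q),'w',round(s['grip_width'],4)); 
    if len(q)<20: return
    print('x',np.percentile(q[:,0],[2,50,98]).round(1),'y',np.percentile(q[:,1],[0.5,50,99.5]).round(1),'ztop',np.percentile(q[:,2],[2,20,50]).round(1))
    ax=np.linalg.svd(q-q.mean(0),full_matrices=False)[2][0]; print('axis',(ax*np.sign(ax[1])).round(3))
E
python3 - <<'E'
from h import *
held('w7.png'); t=lp(.072); plan(t[0],t[1],.15,15.2); wl()
E
```

```text
held n 8679 w 0.0178
x [-8.9 -0.1  8.4] y [-82.6 -26.4  46.6] ztop [-38.3 -37.2 -36.6]
axis [-0.006  1.    -0.012]
pos [0.5599 0.0082 0.1559] phi 15.12 tilt 0.15 | turn z units -0.02 shift after turn [0.039 0.003 0.148]
knob [321.  13.] [527.2 136.3] [18.3 14. ] 14.7 zmed 0.131 816
tops [321.  32.] [527.1 137.1] [50.4 37.9] 14.8 zmed 0.0952 2821
tops [299. 313.] [568.9 -99.3] [ 6.2 33.6] 12.7 zmed 0.0951 87
tops [337. 314.] [606.5 -91.2] [ 7.9 27.8] 17.6 zmed 0.0955 115
rests [305.  68.] [520.7 111.9] [10.1 20.5] 52.6 zmed 0.0792 130
rests [335.  68.] [546.3 118.7] [22.  10.3] 51.4 zmed 0.079 131
rests [342. 172.] [573.9  36.5] [6.2 8.3] 17.2 zmed 0.0758 76
bed [322. 134.] [550.3  50.3] [ 70.6 235.1] 15.0 zmed 0.0236 5271
```

View pics/w7.png

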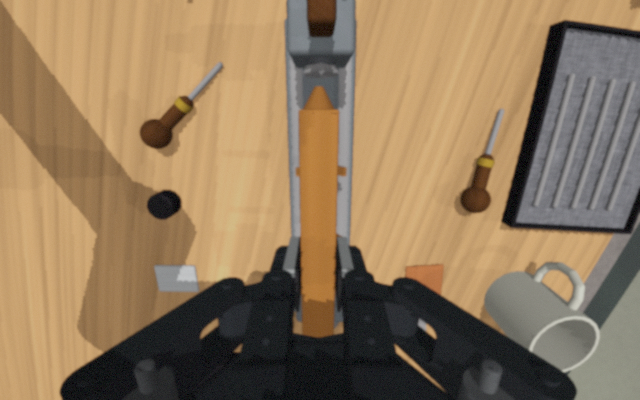

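Blank held centred and level, with its far tip at (320,88) and its top 37.5 mm above the reported TCP. I shift it 4 mm toward the tail so the head tip clears the cup, lower it and let go.

step_arm(steps=[{"xyz":[0.04,-0.1,0.3],"turn":[0,0,-0.02],"gripper":-0.8},{"xyz":[0,0,0.5],"turn":[0,0,0],"gripper":-0.8},{"xyz":[0,0,0.5],"turn":[0,0,0],"gripper":-0.8},{"xyz":[0,0,0.5],"turn":[0,0,0],"gripper":-0.8},{"xyz":[0,0,0.4],"turn":[0,0,0],"gripper":-0.8},{"xyz":[0,0,0.3],"turn":[0,0,0],"gripper":-0.8},{"xyz":[0,0,0.2],"turn":[0,0,0],"gripper":-0.8},{"xyz":[0,0,0],"turn":[0,0,0],"gripper":-0.8},{"xyz":[0,0,0],"turn":[0,0,0],"gripper":-0.8}])

```text
time_s: 17.28
position: [0.5609, 0.013, 0.0493]
tool_rot: [[0.964, 0.264, -0.0], [0.264, -0.964, 0.0], [-0.0, -0.0, -1.0]]
ft_force: [0.3, -0.4, 0.1]
grip_width: 0.0174
```

```bash
python3 - <<'E'
from h import *
held('w8.png'); t=lp(.076); plan(t[0],t[1],.0475,15.2); print(env.observe()['ft_force'])
E
```

```text
held n 9644 w 0.0174
x [-16.9  -0.2  15.9] y [-83.6 -23.   50.5] ztop [-38.  -36.9 -36.3]
axis [-0.003  1.     0.013]
pos [0.5613 0.0128 0.0498] phi 15.3 tilt 0.05 | turn z units 0.02 shift after turn [-0.025  0.004  0.057]
[ 0.76953989  0.05799546 -0.18734382]
```

step_arm(steps=[{"xyz":[-0.02,0,0.1],"turn":[0,0,0],"gripper":-0.8},{"xyz":[0,0,0],"turn":[0,0,0],"gripper":-0.4},{"xyz":[0,0,0],"turn":[0,0,0],"gripper":0.1},{"xyz":[0,0,0],"turn":[0,0,0],"gripper":0.1},{"xyz":[0,0,0],"turn":[0,0,0],"gripper":0.1},{"xyz":[0,0,-0.4],"turn":[0,0,0],"gripper":0.1},{"xyz":[0,0,-0.6],"turn":[0,0,0],"gripper":0.1},{"xyz":[0,0,-0.7],"turn":[0,0,0],"gripper":0.1},{"xyz":[0,0,-0.7],"turn":[0,0,0],"gripper":0.1},{"xyz":[0,-0.6,0],"turn":[0,0,0],"gripper":0.1},{"xyz":[0,-0.7,0],"turn":[0,0,0],"gripper":0.1},{"xyz":[0,-0.7,0],"turn":[0,0,0],"gripper":0.1},{"xyz":[0,-0.7,0],"turn":[0,0,0],"gripper":0.1},{"xyz":[0,-0.59,0],"turn":[0,0,0],"gripper":0.1},{"xyz":[0,0,0],"turn":[0,0,0],"gripper":0.1}])

```text
time_s: 18.58
position: [0.5242, 0.1424, 0.1415]
tool_rot: [[0.964, 0.267, -0.0], [0.267, -0.964, 0.001], [0.0, -0.001, -1.0]]
ft_force: [-0.2, 0.6, 0.1]
grip_width: 0.0472
```

```bash
cat >> h.py <<'E'
def inlathe():
    """blank in the lathe in lathe coords mm (t from head_seat, lateral, z of top)"""
    for n in ('wrist','scene'):
        im,d,i=grab(n); P=cloud(i,d); hsv=cv2.cvtColor(im,cv2.COLOR_RGB2HSV)
        X=np.array([Yl[1],-Yl[0]]); t=(P[...,:2]-H)@Yl*1000; l=(P[...,:2]-H)@X*1000; z=P[...,2]*1000
        m=(abs(l)<14)&(t>-5)&(t<190)&(z>66)&(z<90)&(hsv[...,1]>100)&(hsv[...,0]<25)
        if m.sum()<20: print(n,'none'); continue
        q=np.c_[t[m],l[m],z[m]]; top=q[q[:,2]>78]
        print(n,len(q),'t',np.percentile(q[:,0],[.5,99.5]).round(1),'lat',np.percentile(top[:,1],[2,50,98]).round(1) if len(top)>20 else '','ztop',[np.percentile(q[(q[:,0]>a)&(q[:,0]<a+25),2],[50,90]).round(1).tolist() for a in (15,60,105) if ((q[:,0]>a)&(q[:,0]<a+25)).sum()>5])
E
python3 - <<'E'
from h import *
inlathe(); wl(); t=lp(.2075); plan(t[0],t[1],.081,15.2)
E
```

```text
wrist 1503 t [ 73.8 160.4] lat [-8.   0.5  8.7] ztop [[83.0, 83.7], [83.2, 83.9]]
scene 505 t [ 15.3 155.7] lat [-6.1  3.9 12.6] ztop [[78.3, 82.7], [81.6, 84.4], [81.7, 84.3]]
knob [319. 226.] [526.3 139.2] [17.8 17.8] 15.2 zmed 0.1309 682
tops [319. 205.] [526.  139.6] [50.  38.8] 15.2 zmed 0.095 2117
rests [318. 181.] [520.9 157.5] [47.9  2.3] 16.2 zmed 0.077 166
rests [318. 258.] [539.8  89.7] [17.7 11.7] 14.0 zmed 0.0783 202
rests [299. 309.] [537.4  25.7] [7.2 9.8] 22.5 zmed 0.0755 67
rests [338. 309.] [574.   36.2] [6.9 8.9] 17.2 zmed 0.0758 69
floor [318. 178.] [520.9 157.7] [47.1  1.5] 15.4 zmed 0.0637 107
bed [360.  91.] [533.5 244.8] [18.5 99.8] 76.3 zmed 0.0183 1373
bed [318. 256.] [548.1  58. ] [ 70.4 223.7] 15.2 zmed 0.0209 4878
pos [0.5258 0.1388 0.1413] phi 15.28 tilt 0.03 | turn z units 0.02 shift after turn [ 0.005 -0.01   1.509]
```

step_arm(steps=[{"xyz":[0,-0.01,0.5],"turn":[0,0,0],"gripper":0.1},{"xyz":[0,0,0.5],"turn":[0,0,0],"gripper":0.1},{"xyz":[0,0,0.45],"turn":[0,0,0],"gripper":0.1},{"xyz":[0,0,0],"turn":[0,0,0],"gripper":-0.4},{"xyz":[0,0,0],"turn":[0,0,0],"gripper":-0.8},{"xyz":[0,0,0],"turn":[0,0,0],"gripper":-0.8},{"xyz":[0,0,0],"turn":[0,0,0],"gripper":-0.8},{"xyz":[0,0,0],"turn":[0,0,0],"gripper":-0.8},{"xyz":[0,0.08,0],"turn":[0,0,0],"gripper":-0.8},{"xyz":[0,0.08,0],"turn":[0,0,0],"gripper":-0.8},{"xyz":[0,0.08,0],"turn":[0,0,0],"gripper":-0.8},{"xyz":[0,0.08,0],"turn":[0,0,0],"gripper":-0.8},{"xyz":[0,0.08,0],"turn":[0,0,0],"gripper":-0.8},{"xyz":[0,0.08,0],"turn":[0,0,0],"gripper":-0.8},{"xyz":[0,0.08,0],"turn":[0,0,0],"gripper":-0.8},{"xyz":[0,0.08,0],"turn":[0,0,0],"gripper":-0.8}], squeeze=30)

```text
time_s: 20.07
position: [0.5329, 0.1156, 0.0839]
tool_rot: [[0.965, 0.263, 0.002], [0.263, -0.965, 0.002], [0.003, -0.002, -1.0]]
ft_force: [4.8, 7.5, -5.6]
grip_width: 0.0172
```

step_arm(steps=[{"xyz":[0,0.06,0],"turn":[0,0,0],"gripper":-0.8},{"xyz":[0,0.06,0],"turn":[0,0,0],"gripper":-0.8},{"xyz":[0,0.03,0],"turn":[0,0,0],"gripper":-0.8},{"xyz":[0,0.03,0],"turn":[0,0,0],"gripper":-0.8}])

```text
time_s: 20.4
position: [0.5349, 0.1087, 0.084]
tool_rot: [[0.965, 0.263, 0.002], [0.263, -0.965, 0.002], [0.003, -0.001, -1.0]]
ft_force: [4.6, 5.9, -6.7]
grip_width: 0.0172
```

```bash
cat >> h.py <<'E'
def tt():
    s=env.observe(); p=np.array(s['position']); f=np.array(s['ft_force'])
    X=np.array([Yl[1],-Yl[0]])
    print('tool t mm',((p[:2]-H)@Yl*1000).round(2),'lat',((p[:2]-H)@X*1000).round(2),'z',p[2].round(4),'F along lathe',(f[:2]@Yl).round(2),'lat',(f[:2]@X).round(2),'z',f[2].round(2),'w',round(s['grip_width'],4),'time',s['time_s'])
E
python3 - <<'E'
from h import *
tt(); inlathe()
E
```

```text
tool t mm 175.64 lat 0.63 z 0.084 F along lathe 4.46 lat 5.99 z -6.73 w 0.0172 time 20.4
wrist 1240 t [ 92.6 134. ] lat [-8.1  0.7  8.8] ztop [[83.2, 83.9]]
scene 477 t [ 14.4 140. ] lat [-6.5  4.  12.6] ztop [[81.0, 83.9], [81.4, 84.5], [81.4, 84.3]]
```

step_arm(steps=[{"xyz":[0,0.03,0],"turn":[0,0,0],"gripper":-0.8},{"xyz":[0,0.03,0],"turn":[0,0,0],"gripper":-0.8},{"xyz":[0,0.03,0],"turn":[0,0,0],"gripper":-0.8},{"xyz":[0,0.03,0],"turn":[0,0,0],"gripper":-0.8}])

```text
time_s: 20.83
position: [0.5361, 0.1041, 0.0839]
tool_rot: [[0.965, 0.263, 0.002], [0.263, -0.965, 0.002], [0.003, -0.001, -1.0]]
ft_force: [3.5, 5.9, -6.1]
grip_width: 0.0173
```

```bash
python3 - <<'E'
from h import *
tt(); inlathe()
E
```

```text
tool t mm 170.96 lat 0.63 z 0.0839 F along lathe 4.8 lat 4.9 z -6.14 w 0.0173 time 20.8333
wrist 1253 t [ 88.3 129.1] lat [-8.1  0.   8.8] ztop [[83.2, 83.9]]
scene 473 t [  9.9 134.8] lat [-5.6  4.5 12.8] ztop [[81.6, 84.2], [82.1, 84.8], [81.8, 84.6]]
```

step_arm(steps=[{"xyz":[0,0.02,0],"turn":[0,0,0],"gripper":-0.8},{"xyz":[0,0.02,0],"turn":[0,0,0],"gripper":-0.8},{"xyz":[0,0.02,0],"turn":[0,0,0],"gripper":-0.8}])

```text
time_s: 21.18
position: [0.5367, 0.1019, 0.0839]
tool_rot: [[0.965, 0.263, 0.002], [0.263, -0.965, 0.002], [0.002, -0.002, -1.0]]
ft_force: [3.9, 6.7, -5.9]
grip_width: 0.0173
```

```bash
python3 - <<'E'
from h import *
tt(); inlathe()
E
```

```text
tool t mm 168.67 lat 0.62 z 0.0839 F along lathe 5.47 lat 5.56 z -5.91 w 0.0173 time 21.1833
wrist 1263 t [ 86.4 127.1] lat [-8.   0.7  9. ] ztop [[83.6, 84.4]]
scene 472 t [  8.7 133.9] lat [-6.5  4.1 12.9] ztop [[82.3, 85.1], [82.2, 84.6], [82.1, 84.9]]
```

Lifting begins (top 83.2 → 83.6 mm). Continuing gently.

step_arm(steps=[{"xyz":[0,0.015,0],"turn":[0,0,0],"gripper":-0.8},{"xyz":[0,0.015,0],"turn":[0,0,0],"gripper":-0.8}])

```text
time_s: 21.45
position: [0.5369, 0.1009, 0.0839]
tool_rot: [[0.965, 0.263, 0.002], [0.263, -0.965, 0.002], [0.002, -0.002, -1.0]]
ft_force: [4.2, 8.8, -5.7]
grip_width: 0.0174
```

step_arm(steps=[{"xyz":[0,0.015,0],"turn":[0,0,0],"gripper":-0.8}])

```text
time_s: 21.53
position: [0.537, 0.1007, 0.0839]
tool_rot: [[0.965, 0.263, 0.002], [0.263, -0.965, 0.003], [0.002, -0.003, -1.0]]
ft_force: [3.6, 12.3, -5.7]
grip_width: 0.0176
```

step_arm(steps=[{"xyz":[0,0.015,0],"turn":[0,0,0],"gripper":-0.8}])

```text
time_s: 21.62
position: [0.537, 0.1006, 0.0839]
tool_rot: [[0.965, 0.263, 0.002], [0.263, -0.965, 0.004], [0.003, -0.003, -1.0]]
ft_force: [3.2, 14.7, -6.0]
grip_width: 0.0173
```

```bash
python3 - <<'E'
from h import *
tt(); inlathe()
E
```

```text
tool t mm 167.27 lat 0.61 z 0.0839 F along lathe 13.33 lat 6.98 z -6.0 w 0.0173 time 21.6167
wrist 1257 t [ 85.5 126.2] lat [-8.   0.7  9. ] ztop [[84.1, 84.8]]
scene 466 t [  9.7 134.6] lat [-6.4  5.1 12.9] ztop [[82.4, 85.4], [82.7, 85.7], [82.6, 85.6]]
```

Hard stop reached. Force rose to about 14 N, the top is at 84.1 mm (84.0 expected when home), and the length matches. I let go of the knob for a moment, then check.

step_arm(steps=[{"xyz":[0,0,0],"turn":[0,0,0],"gripper":0.1},{"xyz":[0,0,0],"turn":[0,0,0],"gripper":0.1},{"xyz":[0,0,0],"turn":[0,0,0],"gripper":0.1},{"xyz":[0,0,0],"turn":[0,0,0],"gripper":0.1},{"xyz":[0,0,-0.2],"turn":[0,0,0],"gripper":0.1},{"xyz":[0,0,0],"turn":[0,0,0],"gripper":0.1},{"xyz":[0,0,0],"turn":[0,0,0],"gripper":0.1},{"xyz":[0,0,0],"turn":[0,0,0],"gripper":0.1},{"xyz":[0,0,0],"turn":[0,0,0],"gripper":0.1},{"xyz":[0,0,0],"turn":[0,0,0],"gripper":0.1},{"xyz":[0,0,0],"turn":[0,0,0],"gripper":0.1},{"xyz":[0,0,0],"turn":[0,0,0],"gripper":0.1},{"xyz":[0,0,0],"turn":[0,0,0],"gripper":0.1},{"xyz":[0,0,0],"turn":[0,0,0],"gripper":0.1},{"xyz":[0,0,0],"turn":[0,0,0],"gripper":0.1},{"xyz":[0,0,0],"turn":[0,0,0],"gripper":0.1},{"xyz":[0,0,0],"turn":[0,0,0],"gripper":0.1}])

```text
time_s: 23.13
position: [0.5366, 0.0986, 0.0912]
tool_rot: [[0.965, 0.263, -0.0], [0.263, -0.965, 0.0], [-0.0, -0.0, -1.0]]
ft_force: [-0.0, 0.3, -0.0]
grip_width: 0.047
```

```bash
python3 - <<'E'
from h import *
tt(); inlathe(); wl('w9.png')
E
```

```text
tool t mm 165.48 lat -0.29 z 0.0912 F along lathe 0.32 lat 0.07 z -0.04 w 0.047 time 23.1333
wrist 1485 t [ 76.7 128.9] lat [-7.9  0.6  9. ] ztop [[84.0, 84.8], [84.1, 84.8]]
scene 461 t [  9.8 132.9] lat [-6.3  5.  13.3] ztop [[82.6, 85.2], [83.1, 85.8], [83.0, 85.4]]
knob [319. 259.] [536.8 101.1] [17.9 18.4] 15.0 zmed 0.1309 1221
knob [262. 259.] [512.5  92. ] [13.8 23.2] 52.3 zmed 0.1312 510
knob [373. 259.] [560.7 105.4] [23.  14.4] 67.3 zmed 0.1314 517
tops [319. 225.] [536.6 101.3] [50.1 39.4] 15.0 zmed 0.0951 3427
rests [319. 195.] [531.6 119.5] [47.4  1.9] 14.8 zmed 0.0771 285
rests [294. 307.] [537.6  26.4] [8.2 9.6] 22.5 zmed 0.0757 115
rests [343. 308.] [573.9  36. ] [7.7 9.8] 17.0 zmed 0.0758 114
floor [318. 190.] [531.5 119.5] [47.2  1.6] 15.4 zmed 0.064 196
floor [303. 298.] [543.6  27.6] [6.5 9.6] 25.4 zmed 0.0659 63
bed [372.  29.] [535.7 244. ] [19.  96.6] 75.9 zmed 0.0184 2382
bed [318. 151.] [528.5 130.4] [70.4 71.3] 15.2 zmed 0.0207 5202
bed [294. 295.] [541.   -5.7] [23.2 91.1] 15.0 zmed 0.0236 1357
bed [343. 296.] [587.    6.6] [22.5 91.4] 15.3 zmed 0.0236 1313
```

View pics/w9.png

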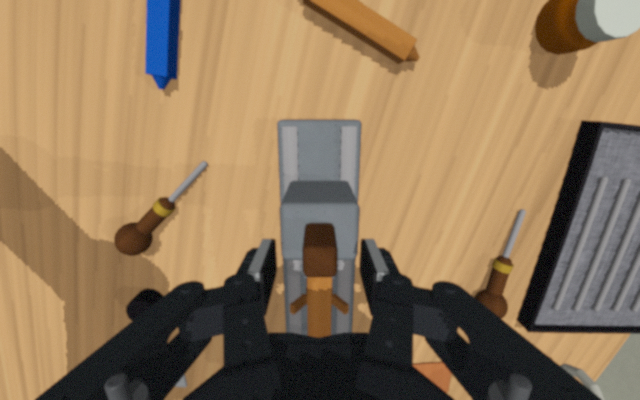

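Clamped and holding with nothing touching it: knob at (319,259), fingers clear. Now I re-pinch the knob, pull it back 32 mm and go for the blank.

step_arm(steps=[{"xyz":[0.01,-0.055,0.2],"turn":[0,0,0],"gripper":0.1},{"xyz":[0,0,0],"turn":[0,0,0],"gripper":-0.4},{"xyz":[0,0,0],"turn":[0,0,0],"gripper":-0.8},{"xyz":[0,0,0],"turn":[0,0,0],"gripper":-0.8},{"xyz":[0,0,0],"turn":[0,0,0],"gripper":-0.8},{"xyz":[0,0,0],"turn":[0,0,0],"gripper":-0.8},{"xyz":[0,-0.05,0],"turn":[0,0,0],"gripper":-0.8},{"xyz":[0,-0.1,0],"turn":[0,0,0],"gripper":-0.8},{"xyz":[0,-0.1,0],"turn":[0,0,0],"gripper":-0.8},{"xyz":[0,-0.1,0],"turn":[0,0,0],"gripper":-0.8},{"xyz":[0,-0.1,0],"turn":[0,0,0],"gripper":-0.8},{"xyz":[0,-0.1,0],"turn":[0,0,0],"gripper":-0.8},{"xyz":[0,-0.1,0],"turn":[0,0,0],"gripper":-0.8},{"xyz":[0,-0.1,0],"turn":[0,0,0],"gripper":-0.8},{"xyz":[0,-0.05,0],"turn":[0,0,0],"gripper":-0.8},{"xyz":[0,0,0],"turn":[0,0,0],"gripper":-0.8}])

```text
time_s: 24.62
position: [0.5286, 0.1314, 0.083]
tool_rot: [[0.965, 0.263, 0.001], [0.263, -0.965, -0.001], [0.001, 0.001, -1.0]]
ft_force: [5.0, -0.8, -5.1]
grip_width: 0.0174
```

step_arm(steps=[{"xyz":[0,0,0],"turn":[0,0,0],"gripper":0.1},{"xyz":[0,0,0],"turn":[0,0,0],"gripper":0.1},{"xyz":[0,0,0],"turn":[0,0,0],"gripper":0.1},{"xyz":[0,0,-0.5],"turn":[0,0,0],"gripper":0.1},{"xyz":[0,0,-0.6],"turn":[0,0,0],"gripper":0.1},{"xyz":[0,0,-0.6],"turn":[0,0,0],"gripper":0.1},{"xyz":[0,0,-0.6],"turn":[0,0,0],"gripper":0.1},{"xyz":[0,0.6,0],"turn":[0,0,0],"gripper":0.1},{"xyz":[0,0.6,0],"turn":[0,0,0],"gripper":0.1},{"xyz":[0,0.6,0],"turn":[0,0,0],"gripper":0.1},{"xyz":[0,0.6,0],"turn":[0,0,0],"gripper":0.1},{"xyz":[0,0.6,0],"turn":[0,0,0],"gripper":0.1},{"xyz":[0,0,0],"turn":[0,0,0],"gripper":0.1},{"xyz":[0,0,0],"turn":[0,0,0],"gripper":0.1}], squeeze=20)

```text
time_s: 25.78
position: [0.5595, 0.0151, 0.1752]
tool_rot: [[0.965, 0.261, -0.0], [0.261, -0.965, 0.0], [-0.0, -0.0, -1.0]]
ft_force: [0.1, -0.4, 0.6]
grip_width: 0.047
```

```bash
python3 - <<'E'
from h import *
tt(); inlathe(); wl(); t=lp(.066);plan(t[0],t[1],.0455,15.2)
E
```

```text
tool t mm 78.92 lat -0.06 z 0.1752 F along lathe -0.39 lat -0.0 z 0.62 w 0.047 time 25.7833
wrist 2455 t [  8.3 141.5] lat [-8.   0.   8.8] ztop [[83.4, 84.3], [83.2, 84.0], [83.1, 83.9]]
scene 464 t [  9.7 137.6] lat [-6.   4.3 12.6] ztop [[82.1, 85.1], [81.9, 84.4], [81.6, 84.2]]
knob [319.  46.] [528.9 130.3] [17.6 17.9] 14.7 zmed 0.1311 760
tops [319.  58.] [529.1 130.4] [49.9 39.1] 15.4 zmed 0.0952 2325
tops [318. 296.] [589.2 -93.1] [50.2 63.9] 14.5 zmed 0.0951 2241
rests [305.  92.] [522.8 104.5] [10.3 20.2] 54.3 zmed 0.0793 90
rests [331.  92.] [546.  110.3] [19.2 11. ] 69.7 zmed 0.0795 91
rests [318. 132.] [544.9  72.4] [14.  10.1] 10.3 zmed 0.0782 122
rests [298. 176.] [536.9  26.6] [6.6 8.2] 14.0 zmed 0.0758 66
rests [338. 176.] [573.2  36.3] [7.6 8.1] 18.3 zmed 0.0754 70
rests [318. 264.] [580.2 -59.6] [50.  15.7] 14.9 zmed 0.0784 252
bed [318. 159.] [558.   21.3] [ 70.6 296.5] 15.1 zmed 0.0214 6952
bed [362. 320.] [ 674.8 -166.4] [24.9 22. ] 21.3 zmed 0.0227 194
pos [0.5593 0.0168 0.1753] phi 15.32 tilt 0.02 | turn z units 0.03 shift after turn [-2.000e-03  3.650e-01  3.246e+00]
```

step_arm(steps=[{"xyz":[0,0.27,0.5],"turn":[0,0,0],"gripper":0.1},{"xyz":[0,0,0.7],"turn":[0,0,0],"gripper":0.1},{"xyz":[0,0,0.7],"turn":[0,0,0],"gripper":0.1},{"xyz":[0,0,0.7],"turn":[0,0,0],"gripper":0.1},{"xyz":[0,0,0.5],"turn":[0,0,0],"gripper":0.1},{"xyz":[0,0,0.1],"turn":[0,0,0],"gripper":0.1},{"xyz":[0,0,0],"turn":[0,0,0],"gripper":-0.4},{"xyz":[0,0,0],"turn":[0,0,0],"gripper":-0.8},{"xyz":[0,0,0],"turn":[0,0,0],"gripper":-0.8},{"xyz":[0,0,0],"turn":[0,0,0],"gripper":-0.8},{"xyz":[0,0,0],"turn":[0,0,0],"gripper":-0.8},{"xyz":[0,0,0],"turn":[0,0,0],"gripper":-0.8},{"xyz":[0,-0.1,0],"turn":[0,0,0],"gripper":-0.8},{"xyz":[0,-0.1,0],"turn":[0,0,0],"gripper":-0.8},{"xyz":[0,-0.12,0],"turn":[0,0,0],"gripper":-0.8},{"xyz":[0,0,0],"turn":[0,0,0],"gripper":-0.8}])

```text
time_s: 27.27
position: [0.5601, 0.0178, 0.0486]
tool_rot: [[0.965, 0.264, 0.004], [0.264, -0.965, -0.001], [0.003, 0.002, -1.0]]
ft_force: [1.4, 0.5, 5.6]
grip_width: 0.0176
```

```bash
python3 - <<'E'
from h import *
tt(); held()
E
```

```text
tool t mm 81.33 lat 1.13 z 0.0486 F along lathe 0.13 lat 1.44 z 5.63 w 0.0176 time 27.2667
held n 9019 w 0.0177
x [-17.1   0.1  16.2] y [-108.5  -17.4   55.9] ztop [-56.1 -35.1 -34.5]
axis [-0.001  0.997  0.071]
```

step_arm(steps=[{"xyz":[0,0,-0.2],"turn":[0,0,0],"gripper":-0.8},{"xyz":[0,0,-0.5],"turn":[0,0,0],"gripper":-0.8},{"xyz":[0,0,-0.6],"turn":[0,0,0],"gripper":-0.8},{"xyz":[0,0,-0.6],"turn":[0,0,0],"gripper":-0.8},{"xyz":[0,0,-0.6],"turn":[0,0,0],"gripper":-0.8},{"xyz":[0,0,-0.4],"turn":[0,0,0],"gripper":-0.8},{"xyz":[0,0,0],"turn":[0,0,0],"gripper":-0.8}])

```text
time_s: 27.9
position: [0.5604, 0.0177, 0.1672]
tool_rot: [[0.965, 0.263, 0.007], [0.263, -0.965, -0.001], [0.006, 0.003, -1.0]]
ft_force: [0.1, 0.6, -0.3]
grip_width: 0.0174
```

```bash
python3 - <<'E'
from h import *
held(); plan(.4935,-.39,.16,-81)
E
```

```text
held n 7612 w 0.0177
x [-8.2  0.7  9.1] y [-72.5 -19.   48.2] ztop [-38.5 -37.3 -36.7]
axis [-0.003  1.    -0.021]
pos [0.5596 0.0178 0.165 ] phi 15.27 tilt 0.2 | turn z units 21.0 shift after turn [9.81  3.226 0.124]
```

step_arm(steps=[{"xyz":[0,0,0],"turn":[0,0,1],"gripper":-0.8},{"xyz":[0,0,0],"turn":[0,0,1],"gripper":-0.8},{"xyz":[0,0,0],"turn":[0,0,1],"gripper":-0.8},{"xyz":[0,0,0],"turn":[0,0,1],"gripper":-0.8},{"xyz":[0,0,0],"turn":[0,0,1],"gripper":-0.8},{"xyz":[0,0,0],"turn":[0,0,1],"gripper":-0.8},{"xyz":[0,0,0],"turn":[0,0,1],"gripper":-0.8},{"xyz":[0,0,0],"turn":[0,0,1],"gripper":-0.8},{"xyz":[0,0,0],"turn":[0,0,1],"gripper":-0.8},{"xyz":[0,0,0],"turn":[0,0,1],"gripper":-0.8},{"xyz":[0,0,0],"turn":[0,0,1],"gripper":-0.8},{"xyz":[0,0,0],"turn":[0,0,1],"gripper":-0.8},{"xyz":[0,0,0],"turn":[0,0,1],"gripper":-0.8},{"xyz":[0,0,0],"turn":[0,0,1],"gripper":-0.8},{"xyz":[0,0,0],"turn":[0,0,1],"gripper":-0.8},{"xyz":[0,0,0],"turn":[0,0,1],"gripper":-0.8},{"xyz":[0,0,0],"turn":[0,0,1],"gripper":-0.8},{"xyz":[0,0,0],"turn":[0,0,1],"gripper":-0.8},{"xyz":[0,0,0],"turn":[0,0,1],"gripper":-0.8},{"xyz":[0,0,0],"turn":[0,0,1],"gripper":-0.8}])

```text
time_s: 29.62
position: [0.5583, 0.0179, 0.1618]
tool_rot: [[0.231, -0.973, -0.003], [-0.973, -0.231, 0.0], [-0.001, 0.003, -1.0]]
ft_force: [-0.5, 0.5, 0.1]
grip_width: 0.0174
```

step_arm(steps=[{"xyz":[0,0,0],"turn":[0,0,1],"gripper":-0.8},{"xyz":[0.65,0.215,0],"turn":[0,0,0],"gripper":-0.8},{"xyz":[0.65,0.215,0],"turn":[0,0,0],"gripper":-0.8},{"xyz":[0.65,0.215,0],"turn":[0,0,0],"gripper":-0.8},{"xyz":[0.65,0.215,0],"turn":[0,0,0],"gripper":-0.8},{"xyz":[0.65,0.215,0],"turn":[0,0,0],"gripper":-0.8},{"xyz":[0.65,0.215,0],"turn":[0,0,0],"gripper":-0.8},{"xyz":[0.65,0.215,0],"turn":[0,0,0],"gripper":-0.8},{"xyz":[0.65,0.215,0],"turn":[0,0,0],"gripper":-0.8},{"xyz":[0.65,0.215,0],"turn":[0,0,0],"gripper":-0.8},{"xyz":[0.65,0.215,0],"turn":[0,0,0],"gripper":-0.8},{"xyz":[0.65,0.215,0],"turn":[0,0,0],"gripper":-0.8},{"xyz":[0.65,0.215,0],"turn":[0,0,0],"gripper":-0.8},{"xyz":[0.65,0.215,0],"turn":[0,0,0],"gripper":-0.8},{"xyz":[0.65,0.215,0],"turn":[0,0,0],"gripper":-0.8},{"xyz":[0.65,0.215,0],"turn":[0,0,0],"gripper":-0.8},{"xyz":[0,0,0],"turn":[0,0,0],"gripper":-0.8},{"xyz":[0,0,0],"turn":[0,0,0],"gripper":-0.8}])

```text
time_s: 31.12
position: [0.4918, -0.3881, 0.1614]
tool_rot: [[0.155, -0.988, -0.002], [-0.988, -0.155, 0.002], [-0.003, 0.002, -1.0]]
ft_force: [-0.8, -0.1, -0.3]
grip_width: 0.0174
```

```bash
python3 - <<'E'
from h import *
held('w10.png'); plan(.4935,-.39,.16,-81)
im,d,i=grab('wrist'); P=cloud(i,d); v=im.max(-1)
m=(v<60)&(P[...,2]>-.005)&(P[...,2]<.035)&(P[...,1]<-.22)
q=(P[m][:,:2]*1000).astype(np.float32); print(len(q),cv2.minAreaRect(q),q.min(0),q.max(0))
E
```

```text
held n 7719 w 0.0175
x [-6.1  2.8 11.3] y [-74.6 -21.9  46.4] ztop [-35.7 -34.7 -34.1]
axis [-0.003  1.    -0.023]
pos [ 0.4923 -0.387   0.1618] phi -81.03 tilt 0.16 | turn z units -0.01 shift after turn [ 0.078 -0.019  0.046]
19495 ((367.74822998046875, -406.3248291015625), (454.1717529296875, 414.61663818359375), 9.03101921081543) [ 111.10615 -646.70874] [ 600.221   -237.05545]
```

View pics/w10.png

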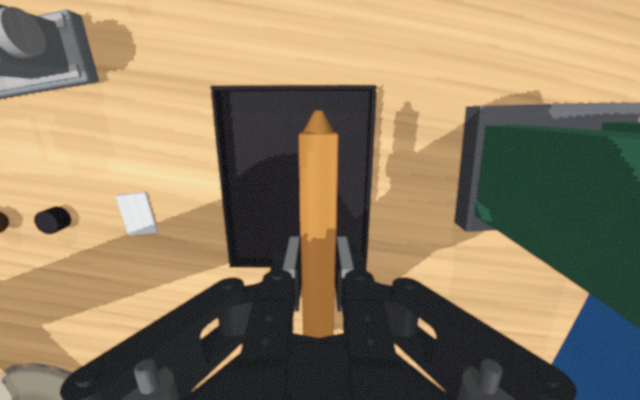

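```bash
python3 - <<'E'
from h import *
i=cams.camera_info('wrist'); c=plane(i,[[213,87],[377,87],[230,267],[366,267]],.025)[:,:2]; print((c*1000).round(1), c[0]-c[1], (c.mean(0)*1000).round(1))
c=c.mean(0)
t=c+np.array([.156,-.988])*.030; print(t); plan(t[0],t[1],.16,-81)
E
```

```text
[[ 576.5 -266.5]
 [ 602.2 -431.3]
 [ 371.4 -297.3]
 [ 398.2 -462.9]] [-0.02561348  0.1647736 ] [ 487.1 -364.5]
[ 0.49175402 -0.39415085]
pos [ 0.4926 -0.3865  0.1623] phi -80.98 tilt 0.12 | turn z units 0.01 shift after turn [0.185 0.05  0.056]
```

The tray centre measured close up is (0.487, -0.364), and the blank is over its right-hand half at (318,230). I lower and release.

step_arm(steps=[{"xyz":[0.12,0.03,0.3],"turn":[0,0,0],"gripper":-0.8},{"xyz":[0,0,0.6],"turn":[0,0,0],"gripper":-0.8},{"xyz":[0,0,0.6],"turn":[0,0,0],"gripper":-0.8},{"xyz":[0,0,0.6],"turn":[0,0,0],"gripper":-0.8},{"xyz":[0,0,0.6],"turn":[0,0,0],"gripper":-0.8},{"xyz":[0,0,0.6],"turn":[0,0,0],"gripper":-0.8},{"xyz":[0,0,0.4],"turn":[0,0,0],"gripper":-0.8},{"xyz":[0,0,0.3],"turn":[0,0,0],"gripper":-0.8},{"xyz":[0,0,0.2],"turn":[0,0,0],"gripper":-0.8},{"xyz":[0,0,0],"turn":[0,0,0],"gripper":-0.8},{"xyz":[0,0,0],"turn":[0,0,0],"gripper":-0.8}])

```text
time_s: 32.13
position: [0.4925, -0.3924, -0.0045]
tool_rot: [[0.157, -0.988, 0.0], [-0.988, -0.157, -0.0], [0.0, -0.0, -1.0]]
ft_force: [0.1, -0.0, -0.4]
grip_width: 0.0172
```

```bash
python3 - <<'E'
from h import *
s=env.observe(); print(s['position'],s['ft_force']); held()
E
```

```text
[ 0.49253877 -0.39243764 -0.00449696] [ 0.13582117 -0.00198302 -0.38114521]
held n 8067 w 0.0172
x [-7.5  1.5 12. ] y [-103.3  -23.5   49.5] ztop [-35.4 -34.5 -33.9]
axis [-0.003  1.    -0.023]
```

step_arm(steps=[{"xyz":[0,0,0.14],"turn":[0,0,0],"gripper":-0.8},{"xyz":[0,0,0],"turn":[0,0,0],"gripper":-0.5},{"xyz":[0,0,0],"turn":[0,0,0],"gripper":0},{"xyz":[0,0,0],"turn":[0,0,0],"gripper":0},{"xyz":[0,0,0],"turn":[0,0,0],"gripper":0},{"xyz":[0,0,-0.4],"turn":[0,0,0],"gripper":0},{"xyz":[0,0,-0.6],"turn":[0,0,0],"gripper":0},{"xyz":[0,0,-0.7],"turn":[0,0,0],"gripper":0},{"xyz":[0,0,-0.7],"turn":[0,0,0],"gripper":0},{"xyz":[0,0,-0.7],"turn":[0,0,0],"gripper":0},{"xyz":[0,0,-0.7],"turn":[0,0,0],"gripper":0},{"xyz":[0,0,-0.3],"turn":[0,0,0],"gripper":0},{"xyz":[0,0,0],"turn":[0,0,1],"gripper":0},{"xyz":[0,0,0],"turn":[0,0,1],"gripper":0},{"xyz":[0,0,0],"turn":[0,0,0.53],"gripper":0}])

```text
time_s: 33.43
position: [0.4923, -0.3925, 0.1541]
tool_rot: [[-0.049, -0.999, 0.001], [-0.999, 0.049, -0.001], [0.001, -0.001, -1.0]]
ft_force: [0.4, 0.5, 0.4]
grip_width: 0.0423
```

```bash
python3 - <<'E'
from h import *
im,d,i=grab('scene'); P=cloud(i,d)
for b in blanks(im,P,zr=(0.010,.028),box=(.35,.62,-.47,.5)): print(b)
plan(.505,.330,.15,-92.6)
E
```

```text
{'px': [426.0, 177.0], 'c': (0.5248, 0.3652), 'size': (126.9, 23.3), 'yaw': np.float64(-2.8), 'z': 0.0202, 'n': 255}
{'px': [393.0, 194.0], 'c': (0.5311, 0.247), 'size': (111.2, 20.1), 'yaw': np.float64(-14.2), 'z': 0.0201, 'n': 221}
{'px': [292.0, 190.0], 'c': (0.3912, 0.031), 'size': (65.7, 25.4), 'yaw': np.float64(-112.2), 'z': 0.0254, 'n': 145}
{'px': [148.0, 288.0], 'c': (0.5005, -0.392), 'size': (140.5, 19.8), 'yaw': np.float64(9.1), 'z': 0.0239, 'n': 483}
pos [ 0.4923 -0.3924  0.1539] phi -92.87 tilt 0.02 | turn z units -0.06 shift after turn [-18.056   0.502   0.099]
```

The long blank lies flat in the tray (top 24 mm). The mid blank has been knocked to about (0.5215, 0.3645), so I go there.

step_arm(steps=[{"xyz":[-0.4,0.02,0],"turn":[0,0,0],"gripper":0},{"xyz":[-0.7,0.02,0],"turn":[0,0,0],"gripper":0},{"xyz":[-0.7,0.02,0],"turn":[0,0,0],"gripper":0},{"xyz":[-0.7,0.02,0],"turn":[0,0,0],"gripper":0},{"xyz":[-0.7,0.02,0],"turn":[0,0,0],"gripper":0},{"xyz":[-0.7,0.02,0],"turn":[0,0,0],"gripper":0},{"xyz":[-0.7,0.02,0],"turn":[0,0,0],"gripper":0},{"xyz":[-0.7,0.02,0],"turn":[0,0,0],"gripper":0},{"xyz":[-0.7,0.02,0],"turn":[0,0,0],"gripper":0},{"xyz":[-0.7,0.02,0],"turn":[0,0,0],"gripper":0},{"xyz":[-0.7,0.02,0],"turn":[0,0,0],"gripper":0},{"xyz":[-0.7,0.02,0],"turn":[0,0,0],"gripper":0},{"xyz":[-0.7,0.02,0],"turn":[0,0,0],"gripper":0},{"xyz":[-0.7,0.02,0],"turn":[0,0,0],"gripper":0},{"xyz":[-0.7,0.02,0],"turn":[0,0,0],"gripper":0},{"xyz":[-0.7,0.02,0],"turn":[0,0,0],"gripper":0},{"xyz":[-0.7,0.02,0],"turn":[0,0,0],"gripper":0},{"xyz":[-0.7,0.02,0],"turn":[0,0,0],"gripper":0},{"xyz":[-0.7,0.02,0],"turn":[0,0,0],"gripper":0},{"xyz":[-0.7,0.02,0],"turn":[0,0,0],"gripper":0}])

```text
time_s: 35.15
position: [0.5009, 0.1571, 0.1539]
tool_rot: [[-0.044, -0.999, 0.0], [-0.999, 0.044, 0.0], [-0.0, -0.0, -1.0]]
ft_force: [0.7, 0.1, -0.7]
grip_width: 0.0429
```

step_arm(steps=[{"xyz":[-0.7,0,0],"turn":[0,0,0],"gripper":0},{"xyz":[-0.7,0,0],"turn":[0,0,0],"gripper":0},{"xyz":[-0.7,0,0],"turn":[0,0,0],"gripper":0},{"xyz":[-0.7,0,0],"turn":[0,0,0],"gripper":0},{"xyz":[-0.7,0,0],"turn":[0,0,0],"gripper":0},{"xyz":[-0.7,0,0],"turn":[0,0,0],"gripper":0},{"xyz":[-0.6,0,0],"turn":[0,0,0],"gripper":0},{"xyz":[-0.4,0,0],"turn":[0,0,0],"gripper":0},{"xyz":[0,0,0],"turn":[0,0,0],"gripper":0},{"xyz":[0,0,0],"turn":[0,0,0],"gripper":0}])

```text
time_s: 35.98
position: [0.5102, 0.3638, 0.1534]
tool_rot: [[-0.043, -0.999, -0.0], [-0.999, 0.043, -0.0], [0.0, 0.0, -1.0]]
ft_force: [0.0, -1.0, -0.6]
grip_width: 0.0428
```

```bash
python3 - <<'E'
from h import *
im,d,i=grab('wrist','w11.png'); P=cloud(i,d)
for b in blanks(im,P,box=(.35,.65,.2,.5)): print(b)
plan(.5095,.365,-.018,-92.8)
E
```

```text
{'px': [423.0, 159.0], 'c': (0.5301, 0.2461), 'size': (111.5, 19.4), 'yaw': np.float64(166.2), 'z': 0.0193, 'n': 1700}
{'px': [315.0, 169.0], 'c': (0.5228, 0.3644), 'size': (127.2, 18.0), 'yaw': np.float64(177.6), 'z': 0.0193, 'n': 1699}
pos [0.5103 0.3631 0.1535] phi -92.54 tilt 0.03 | turn z units 0.06 shift after turn [-0.046  0.023  4.288]
```

step_arm(steps=[{"xyz":[-0.045,0,0.4],"turn":[0,0,0],"gripper":-0.1},{"xyz":[0,0,0.7],"turn":[0,0,0],"gripper":-0.1},{"xyz":[0,0,0.7],"turn":[0,0,0],"gripper":-0.1},{"xyz":[0,0,0.7],"turn":[0,0,0],"gripper":-0.1},{"xyz":[0,0,0.7],"turn":[0,0,0],"gripper":-0.1},{"xyz":[0,0,0.5],"turn":[0,0,0],"gripper":-0.1},{"xyz":[0,0,0.3],"turn":[0,0,0],"gripper":-0.1},{"xyz":[0,0,0.27],"turn":[0,0,0],"gripper":-0.1},{"xyz":[0,0,0],"turn":[0,0,0],"gripper":-0.1},{"xyz":[0,0,0],"turn":[0,0,0],"gripper":-0.4},{"xyz":[0,0,0],"turn":[0,0,0],"gripper":-0.8},{"xyz":[0,0,0],"turn":[0,0,0],"gripper":-0.8},{"xyz":[0,0,0],"turn":[0,0,0],"gripper":-0.8},{"xyz":[0,0,0],"turn":[0,0,0],"gripper":-0.8}], squeeze=20)

```text
time_s: 37.2
position: [0.5112, 0.3656, -0.0158]
tool_rot: [[-0.045, -0.999, 0.002], [-0.999, 0.045, 0.001], [-0.001, -0.002, -1.0]]
ft_force: [0.2, -0.8, 6.6]
grip_width: 0.0173
```

step_arm(steps=[{"xyz":[0,0,-0.2],"turn":[0,0,0],"gripper":-0.8},{"xyz":[0,0,-0.4],"turn":[0,0,0],"gripper":-0.8},{"xyz":[0,0,-0.6],"turn":[0,0,0],"gripper":-0.8},{"xyz":[0,0,-0.6],"turn":[0,0,0],"gripper":-0.8},{"xyz":[0,0,-0.6],"turn":[0,0,0],"gripper":-0.8},{"xyz":[0,0,-0.6],"turn":[0,0,0],"gripper":-0.8},{"xyz":[0,0,-0.6],"turn":[0,0,0],"gripper":-0.8},{"xyz":[0,0,-0.6],"turn":[0,0,0],"gripper":-0.8},{"xyz":[0,0,-0.2],"turn":[0,0,0],"gripper":-0.8},{"xyz":[0,0,0],"turn":[0,0,0],"gripper":-0.8}])

```text
time_s: 38.03
position: [0.5111, 0.3657, 0.1612]
tool_rot: [[-0.045, -0.999, 0.004], [-0.999, 0.045, 0.002], [-0.002, -0.004, -1.0]]
ft_force: [-0.2, -0.2, -1.3]
grip_width: 0.0171
```

```bash
python3 - <<'E'
from h import *
held(); t=lp(.066); plan(t[0],t[1],.16,15.2)
E
```

```text
held n 7500 w 0.0174
x [-7.6  1.4 10. ] y [-74.7 -22.9  41.4] ztop [-42.2 -36.9 -36.4]
axis [ 0.002  1.    -0.019]
pos [0.5105 0.3653 0.159 ] phi -92.58 tilt 0.05 | turn z units -23.51 shift after turn [-1.11   9.093 -0.025]
```

step_arm(steps=[{"xyz":[0,0,0],"turn":[0,0,-1],"gripper":-0.8},{"xyz":[0,0,0],"turn":[0,0,-1],"gripper":-0.8},{"xyz":[0,0,0],"turn":[0,0,-1],"gripper":-0.8},{"xyz":[0,0,0],"turn":[0,0,-1],"gripper":-0.8},{"xyz":[0,0,0],"turn":[0,0,-1],"gripper":-0.8},{"xyz":[0,0,0],"turn":[0,0,-1],"gripper":-0.8},{"xyz":[0,0,0],"turn":[0,0,-1],"gripper":-0.8},{"xyz":[0,0,0],"turn":[0,0,-1],"gripper":-0.8},{"xyz":[0,0,0],"turn":[0,0,-1],"gripper":-0.8},{"xyz":[0,0,0],"turn":[0,0,-1],"gripper":-0.8},{"xyz":[0,0,0],"turn":[0,0,-1],"gripper":-0.8},{"xyz":[0,0,0],"turn":[0,0,-1],"gripper":-0.8},{"xyz":[0,0,0],"turn":[0,0,-1],"gripper":-0.8},{"xyz":[0,0,0],"turn":[0,0,-1],"gripper":-0.8},{"xyz":[0,0,0],"turn":[0,0,-1],"gripper":-0.8},{"xyz":[0,0,0],"turn":[0,0,-1],"gripper":-0.8},{"xyz":[0,0,0],"turn":[0,0,-1],"gripper":-0.8},{"xyz":[0,0,0],"turn":[0,0,-1],"gripper":-0.8},{"xyz":[0,0,0],"turn":[0,0,-1],"gripper":-0.8},{"xyz":[0,0,0],"turn":[0,0,-1],"gripper":-0.8}])

```text
time_s: 39.75
position: [0.5098, 0.3649, 0.1565]
tool_rot: [[1.0, -0.012, -0.004], [-0.012, -1.0, -0.002], [-0.004, 0.002, -1.0]]
ft_force: [-1.2, 0.3, 0.3]
grip_width: 0.0172
```

step_arm(steps=[{"xyz":[0,0,0],"turn":[0,0,-1],"gripper":-0.8},{"xyz":[0,0,0],"turn":[0,0,-1],"gripper":-0.8},{"xyz":[0,0,0],"turn":[0,0,-1],"gripper":-0.8},{"xyz":[0,0,0],"turn":[0,0,-0.51],"gripper":-0.8},{"xyz":[-0.08,0.65,0],"turn":[0,0,0],"gripper":-0.8},{"xyz":[-0.08,0.65,0],"turn":[0,0,0],"gripper":-0.8},{"xyz":[-0.08,0.65,0],"turn":[0,0,0],"gripper":-0.8},{"xyz":[-0.08,0.65,0],"turn":[0,0,0],"gripper":-0.8},{"xyz":[-0.08,0.65,0],"turn":[0,0,0],"gripper":-0.8},{"xyz":[-0.08,0.65,0],"turn":[0,0,0],"gripper":-0.8},{"xyz":[-0.08,0.65,0],"turn":[0,0,0],"gripper":-0.8},{"xyz":[-0.08,0.65,0],"turn":[0,0,0],"gripper":-0.8},{"xyz":[-0.08,0.65,0],"turn":[0,0,0],"gripper":-0.8},{"xyz":[-0.08,0.65,0],"turn":[0,0,0],"gripper":-0.8},{"xyz":[-0.08,0.65,0],"turn":[0,0,0],"gripper":-0.8},{"xyz":[-0.08,0.65,0],"turn":[0,0,0],"gripper":-0.8},{"xyz":[-0.08,0.65,0],"turn":[0,0,0],"gripper":-0.8},{"xyz":[-0.08,0.62,0],"turn":[0,0,0],"gripper":-0.8},{"xyz":[0,0,0],"turn":[0,0,0],"gripper":-0.8},{"xyz":[0,0,0],"turn":[0,0,0],"gripper":-0.8}])

```text
time_s: 41.42
position: [0.5616, 0.0026, 0.157]
tool_rot: [[0.966, 0.26, -0.003], [0.26, -0.966, 0.001], [-0.003, -0.002, -1.0]]
ft_force: [-0.6, 0.3, -0.7]
grip_width: 0.0173
```

```bash
python3 - <<'E'
from h import *
held(); tt(); t=lp(.067); plan(t[0],t[1],.0475,15.2)
E
```

```text
held n 7298 w 0.0175
x [-9.  -0.2  8.3] y [-70.5 -18.8  48.7] ztop [-35.8 -34.3 -33.8]
axis [-0.001  1.    -0.016]
tool t mm 67.18 lat -1.15 z 0.1573 F along lathe -0.38 lat -0.14 z -0.25 w 0.0175 time 41.4667
pos [0.5616 0.0035 0.1573] phi 15.13 tilt 0.17 | turn z units -0.02 shift after turn [0.029 0.005 2.745]
```

step_arm(steps=[{"xyz":[0.03,-0.1,0.3],"turn":[0,0,-0.02],"gripper":-0.8},{"xyz":[0,0,0.5],"turn":[0,0,0],"gripper":-0.8},{"xyz":[0,0,0.5],"turn":[0,0,0],"gripper":-0.8},{"xyz":[0,0,0.5],"turn":[0,0,0],"gripper":-0.8},{"xyz":[0,0,0.4],"turn":[0,0,0],"gripper":-0.8},{"xyz":[0,0,0.3],"turn":[0,0,0],"gripper":-0.8},{"xyz":[0,0,0.15],"turn":[0,0,0],"gripper":-0.8},{"xyz":[0,0,0],"turn":[0,0,0],"gripper":-0.8},{"xyz":[0,0,0],"turn":[0,0,0],"gripper":-0.8}])

```text
time_s: 42.22
position: [0.5623, 0.0082, 0.0529]
tool_rot: [[0.965, 0.264, -0.0], [0.264, -0.965, 0.0], [-0.0, -0.0, -1.0]]
ft_force: [0.6, -0.2, -0.6]
grip_width: 0.0172
```

```bash
python3 - <<'E'
from h import *
held(); tt(); inlathe()
E
```

```text
held n 8112 w 0.0176
x [-18.   -0.2  16.7] y [-71.7 -22.6  47.4] ztop [-36.  -34.2 -33.6]
axis [ 0.001  1.    -0.011]
tool t mm 71.25 lat 1.05 z 0.0534 F along lathe 0.26 lat 0.24 z -0.45 w 0.0176 time 42.2667
wrist 7395 t [ 23.9 142.7] lat [-7.7  1.   9.3] ztop [[87.6, 88.3], [87.6, 88.3], [87.5, 88.2]]
scene 203 t [  7.5 119.1] lat [-6.2  3.7 13.2] ztop [[82.0, 88.1], [86.5, 89.4], [86.9, 88.1]]
```

step_arm(steps=[{"xyz":[-0.02,0,0.11],"turn":[0,0,0],"gripper":-0.8},{"xyz":[0,0,0],"turn":[0,0,0],"gripper":-0.4},{"xyz":[0,0,0],"turn":[0,0,0],"gripper":0.1},{"xyz":[0,0,0],"turn":[0,0,0],"gripper":0.1},{"xyz":[0,0,0],"turn":[0,0,0],"gripper":0.1},{"xyz":[0,0,-0.4],"turn":[0,0,0],"gripper":0.1},{"xyz":[0,0,-0.6],"turn":[0,0,0],"gripper":0.1},{"xyz":[0,0,-0.7],"turn":[0,0,0],"gripper":0.1},{"xyz":[0,0,-0.6],"turn":[0,0,0],"gripper":0.1},{"xyz":[0,-0.5,0],"turn":[0,0,0],"gripper":0.1},{"xyz":[0,-0.7,0],"turn":[0,0,0],"gripper":0.1},{"xyz":[0,-0.7,0],"turn":[0,0,0],"gripper":0.1},{"xyz":[0,-0.7,0],"turn":[0,0,0],"gripper":0.1},{"xyz":[0,-0.57,0],"turn":[0,0,0],"gripper":0.1},{"xyz":[0,0,0],"turn":[0,0,0],"gripper":0.1}])

```text
time_s: 43.62
position: [0.5269, 0.133, 0.1407]
tool_rot: [[0.964, 0.267, -0.0], [0.267, -0.964, 0.001], [-0.0, -0.001, -1.0]]
ft_force: [-1.0, -0.3, 0.7]
grip_width: 0.047
```

```bash
python3 - <<'E'
from h import *
tt(); inlathe(); wl()
E
```

```text
tool t mm 201.2 lat -0.69 z 0.1407 F along lathe -0.07 lat -1.04 z 0.67 w 0.047 time 43.6167
wrist 1368 t [ 64.6 143.4] lat [-8.5 -0.1  8.5] ztop [[82.9, 83.7], [83.2, 83.9]]
scene 446 t [ 18.4 142.2] lat [-6.4  4.1 12.6] ztop [[78.4, 83.9], [82.0, 84.0], [82.0, 85.3]]
knob [319. 224.] [528.3 131.5] [17.7 17.8] 13.8 zmed 0.1309 682
tops [318. 203.] [528.2 131.7] [50.1 39.2] 15.3 zmed 0.095 2168
rests [319. 179.] [523.3 149.8] [47.6  1.7] 15.0 zmed 0.0765 151
rests [318. 266.] [543.2  72.8] [17.8 12.6] 19.0 zmed 0.078 192
rests [298. 302.] [536.9  26.2] [6.8 8.8] 14.4 zmed 0.0757 71
rests [338. 302.] [573.4  36. ] [7.7 8.6] 16.0 zmed 0.0754 68
floor [318. 176.] [523.3 150. ] [46.7  1.3] 15.2 zmed 0.0642 95
bed [360.  80.] [532.8 244.8] [18.4 99.7] 76.4 zmed 0.0183 1433
bed [318. 162.] [524.  146.9] [70.2 39.1] 15.2 zmed 0.0204 1482
bed [318. 276.] [554.4  34.2] [ 70.4 191.1] 15.3 zmed 0.0212 4172
```

step_arm(steps=[{"xyz":[0.01,0.03,0.5],"turn":[0,0,0],"gripper":0.1},{"xyz":[0,0,0.5],"turn":[0,0,0],"gripper":0.1},{"xyz":[0,0,0.43],"turn":[0,0,0],"gripper":0.1},{"xyz":[0,0,0],"turn":[0,0,0],"gripper":-0.4},{"xyz":[0,0,0],"turn":[0,0,0],"gripper":-0.8},{"xyz":[0,0,0],"turn":[0,0,0],"gripper":-0.8},{"xyz":[0,0,0],"turn":[0,0,0],"gripper":-0.8},{"xyz":[0,0,0],"turn":[0,0,0],"gripper":-0.8},{"xyz":[0,0.1,0],"turn":[0,0,0],"gripper":-0.8},{"xyz":[0,0.1,0],"turn":[0,0,0],"gripper":-0.8},{"xyz":[0,0.1,0],"turn":[0,0,0],"gripper":-0.8},{"xyz":[0,0.1,0],"turn":[0,0,0],"gripper":-0.8},{"xyz":[0,0.1,0],"turn":[0,0,0],"gripper":-0.8},{"xyz":[0,0.1,0],"turn":[0,0,0],"gripper":-0.8},{"xyz":[0,0.08,0],"turn":[0,0,0],"gripper":-0.8},{"xyz":[0,0.08,0],"turn":[0,0,0],"gripper":-0.8},{"xyz":[0,0.08,0],"turn":[0,0,0],"gripper":-0.8},{"xyz":[0,0.08,0],"turn":[0,0,0],"gripper":-0.8}], squeeze=30)

```text
time_s: 45.27
position: [0.5388, 0.0941, 0.0839]
tool_rot: [[0.965, 0.263, 0.001], [0.263, -0.965, 0.002], [0.002, -0.002, -1.0]]
ft_force: [0.7, 6.2, -2.9]
grip_width: 0.0173
```

```bash
python3 - <<'E'
from h import *
tt(); inlathe()
E
```

```text
tool t mm 160.53 lat 0.61 z 0.0839 F along lathe 5.79 lat 2.28 z -2.9 w 0.0173 time 45.2667
wrist 1394 t [ 78.2 123.5] lat [-8.   0.7  8.8] ztop [[83.1, 83.8], [83.2, 83.9]]
scene 436 t [ 11.5 130.7] lat [-6.4  3.9 12.5] ztop [[80.8, 84.0], [81.7, 83.9], [81.8, 84.1]]
```

Expected stop at tool t of about 151.5. About 9 mm to go: 6 mm, then small steps.

step_arm(steps=[{"xyz":[0,0.03,0],"turn":[0,0,0],"gripper":-0.8},{"xyz":[0,0.03,0],"turn":[0,0,0],"gripper":-0.8},{"xyz":[0,0.03,0],"turn":[0,0,0],"gripper":-0.8},{"xyz":[0,0.03,0],"turn":[0,0,0],"gripper":-0.8},{"xyz":[0,0.03,0],"turn":[0,0,0],"gripper":-0.8},{"xyz":[0,0.02,0],"turn":[0,0,0],"gripper":-0.8}])

```text
time_s: 45.87
position: [0.5406, 0.0874, 0.0838]
tool_rot: [[0.965, 0.263, 0.001], [0.263, -0.965, 0.001], [0.001, -0.001, -1.0]]
ft_force: [1.0, 5.4, -0.0]
grip_width: 0.0173
```

step_arm(steps=[{"xyz":[0,0.015,0],"turn":[0,0,0],"gripper":-0.8},{"xyz":[0,0.015,0],"turn":[0,0,0],"gripper":-0.8}])

```text
time_s: 46.03
position: [0.541, 0.0862, 0.0838]
tool_rot: [[0.965, 0.263, 0.001], [0.263, -0.965, 0.001], [0.002, -0.001, -1.0]]
ft_force: [0.3, 5.4, -0.9]
grip_width: 0.0173
```

```bash
python3 - <<'E'
from h import *
tt(); inlathe()
E
```

```text
tool t mm 152.39 lat 0.65 z 0.0838 F along lathe 5.13 lat 1.71 z -0.88 w 0.0173 time 46.0333
wrist 1354 t [ 70.  115.6] lat [-7.9  0.7  8.8] ztop [[83.1, 83.8], [83.2, 84.0]]
scene 422 t [  9.5 121.2] lat [-6.5  3.9 12.9] ztop [[81.4, 84.4], [81.7, 84.2], [81.2, 84.2]]
```

step_arm(steps=[{"xyz":[0,0.02,0],"turn":[0,0,0],"gripper":-0.8},{"xyz":[0,0.015,0],"turn":[0,0,0],"gripper":-0.8}])

```text
time_s: 46.3
position: [0.5413, 0.0849, 0.0838]
tool_rot: [[0.965, 0.263, 0.001], [0.263, -0.965, 0.001], [0.001, -0.001, -1.0]]
ft_force: [0.6, 5.4, -0.3]
grip_width: 0.0174
```

step_arm(steps=[{"xyz":[0,0.015,0],"turn":[0,0,0],"gripper":-0.8}])

```text
time_s: 46.38
position: [0.5415, 0.0843, 0.0838]
tool_rot: [[0.965, 0.263, 0.001], [0.263, -0.965, 0.001], [0.001, -0.001, -1.0]]
ft_force: [1.3, 6.1, 0.2]
grip_width: 0.0174
```

```bash
python3 - <<'E'
from h import *
tt(); inlathe()
E
```

```text
tool t mm 150.43 lat 0.62 z 0.0838 F along lathe 5.53 lat 2.81 z 0.21 w 0.0174 time 46.3833
wrist 1362 t [ 67.8 113.5] lat [-7.9  0.7  8.8] ztop [[83.1, 83.8], [83.2, 84.0]]
scene 416 t [  9.2 120.1] lat [-6.1  4.5 13.1] ztop [[81.3, 84.3], [81.5, 84.9], [81.6, 84.4]]
```

step_arm(steps=[{"xyz":[0,0.015,0],"turn":[0,0,0],"gripper":-0.8},{"xyz":[0,0.015,0],"turn":[0,0,0],"gripper":-0.8}])

```text
time_s: 46.65
position: [0.5417, 0.0833, 0.0838]
tool_rot: [[0.965, 0.263, 0.001], [0.263, -0.965, 0.002], [0.001, -0.001, -1.0]]
ft_force: [0.6, 5.7, -0.0]
grip_width: 0.0172
```

step_arm(steps=[{"xyz":[0,0.015,0],"turn":[0,0,0],"gripper":-0.8}])

```text
time_s: 46.73
position: [0.5419, 0.0827, 0.0838]
tool_rot: [[0.965, 0.264, 0.001], [0.264, -0.965, 0.002], [0.001, -0.001, -1.0]]
ft_force: [0.3, 6.2, 0.6]
grip_width: 0.0175
```

```bash
python3 - <<'E'
from h import *
tt(); inlathe(); wl()
E
```

```text
tool t mm 148.79 lat 0.61 z 0.0838 F along lathe 5.9 lat 1.93 z 0.59 w 0.0175 time 46.7333
wrist 1357 t [ 66.7 112.2] lat [-7.8  0.7  9. ] ztop [[83.8, 84.5], [83.8, 84.5]]
scene 411 t [ 10.  118.6] lat [-5.4  4.4 12.5] ztop [[82.8, 85.8], [82.6, 85.4], [82.7, 86.2]]
knob [317. 263.] [541.9  82.6] [44.9 25.7] 16.7 zmed 0.131 2188
tops [317. 219.] [539.1  92.2] [50.1 27.5] 15.2 zmed 0.095 2722
rests [317. 196.] [535.6 104.5] [47.3  1.6] 15.3 zmed 0.0774 332
floor [317. 191.] [535.8 104.6] [47.4  1.8] 14.8 zmed 0.064 231
bed [394.  14.] [553.8 239.3] [18.9 57.3] 77.6 zmed 0.0182 1422
bed [317. 140.] [530.2 124.1] [70.4 84.6] 15.2 zmed 0.0208 7361
bed [300. 317.] [554.2 -34. ] [11.6 50.1] 15.8 zmed 0.0208 353
bed [335. 318.] [589.6 -24. ] [11.9 49.4] 15.9 zmed 0.021 366
```

Lifting (83.8). Nearly home.

step_arm(steps=[{"xyz":[0,0.015,0],"turn":[0,0,0],"gripper":-0.8}])

```text
time_s: 46.97
position: [0.542, 0.0823, 0.0838]
tool_rot: [[0.965, 0.263, 0.001], [0.263, -0.965, 0.002], [0.001, -0.001, -1.0]]
ft_force: [-0.2, 8.8, 0.9]
grip_width: 0.0174
```

step_arm(steps=[{"xyz":[0,0.015,0],"turn":[0,0,0],"gripper":-0.8}])

```text
time_s: 47.05
position: [0.542, 0.0821, 0.0838]
tool_rot: [[0.965, 0.263, 0.001], [0.263, -0.965, 0.003], [0.001, -0.002, -1.0]]
ft_force: [0.3, 11.3, 0.6]
grip_width: 0.0174
```

step_arm(steps=[{"xyz":[0,0.01,0],"turn":[0,0,0],"gripper":-0.8}])

```text
time_s: 47.13
position: [0.5421, 0.082, 0.0838]
tool_rot: [[0.965, 0.264, 0.001], [0.264, -0.965, 0.003], [0.002, -0.003, -1.0]]
ft_force: [-0.6, 12.4, 1.6]
grip_width: 0.0174
```

```bash
python3 - <<'E'
from h import *
tt(); inlathe()
E
```

```text
tool t mm 148.06 lat 0.61 z 0.0838 F along lathe 12.11 lat 2.69 z 1.63 w 0.0174 time 47.1333
wrist 1358 t [ 66.7 111.7] lat [-7.8  0.7  9. ] ztop [[84.0, 84.7], [84.1, 84.9]]
scene 405 t [  7.9 117.7] lat [-6.2  4.9 12.5] ztop [[82.4, 84.9], [82.5, 85.3], [83.0, 85.7]]
```

step_arm(steps=[{"xyz":[0,0.01,0],"turn":[0,0,0],"gripper":-0.8},{"xyz":[0,0,0],"turn":[0,0,0],"gripper":0.1},{"xyz":[0,0,0],"turn":[0,0,0],"gripper":0.1},{"xyz":[0,0,0],"turn":[0,0,0],"gripper":0.1},{"xyz":[0,0,0],"turn":[0,0,0],"gripper":0.1},{"xyz":[0,0,-0.2],"turn":[0,0,0],"gripper":0.1},{"xyz":[0,0,0],"turn":[0,0,0],"gripper":0.1},{"xyz":[0,0,0],"turn":[0,0,0],"gripper":0.1},{"xyz":[0,0,0],"turn":[0,0,0],"gripper":0.1},{"xyz":[0,0,0],"turn":[0,0,0],"gripper":0.1},{"xyz":[0,0,0],"turn":[0,0,0],"gripper":0.1},{"xyz":[0,0,0],"turn":[0,0,0],"gripper":0.1},{"xyz":[0,0,0],"turn":[0,0,0],"gripper":0.1},{"xyz":[0,0,0],"turn":[0,0,0],"gripper":0.1},{"xyz":[0,0,0],"turn":[0,0,0],"gripper":0.1},{"xyz":[0,0,0],"turn":[0,0,0],"gripper":0.1},{"xyz":[0,0,0],"turn":[0,0,0],"gripper":0.1}])

```text
time_s: 48.65
position: [0.5423, 0.0798, 0.0912]
tool_rot: [[0.965, 0.263, 0.0], [0.263, -0.965, 0.0], [0.0, -0.0, -1.0]]
ft_force: [0.3, -0.4, -0.1]
grip_width: 0.0468
```

```bash
cat >> h.py <<'E'
def knob():
    im,d,i=grab('wrist'); P=cloud(i,d); X=np.array([Yl[1],-Yl[0]])
    t=(P[...,:2]-H)@Yl*1000; l=(P[...,:2]-H)@X*1000
    m=(abs(P[...,2]-.131)<.004)&(abs(l)<11)&(t>80)
    print('knob t',np.percentile(t[m],[1,99]).mean().round(1),np.ptp(np.percentile(t[m],[1,99])).round(1),'lat',np.percentile(l[m],[1,99]).mean().round(1))
E
python3 - <<'E'
from h import *
tt(); inlathe(); knob()
E
```

```text
tool t mm 145.89 lat 0.22 z 0.0912 F along lathe -0.47 lat 0.13 z -0.05 w 0.0468 time 48.65
wrist 1634 t [ 57.4 114.1] lat [-7.9  0.3  8.9] ztop [[84.0, 84.8], [84.1, 84.7]]
scene 402 t [  9.6 117.5] lat [-5.9  4.9 12.8] ztop [[82.6, 85.2], [82.6, 85.1], [82.4, 86.0]]
knob t 151.9 17.0 lat 0.5
```

Mid blank home: top 84.0 mm, knob exactly 16 mm nearer than with the long one. I pull back and fetch it.

step_arm(steps=[{"xyz":[0,-0.14,0.2],"turn":[0,0,0],"gripper":0.1},{"xyz":[0,0,0],"turn":[0,0,0],"gripper":-0.4},{"xyz":[0,0,0],"turn":[0,0,0],"gripper":-0.8},{"xyz":[0,0,0],"turn":[0,0,0],"gripper":-0.8},{"xyz":[0,0,0],"turn":[0,0,0],"gripper":-0.8},{"xyz":[0,0,0],"turn":[0,0,0],"gripper":-0.8},{"xyz":[0,-0.05,0],"turn":[0,0,0],"gripper":-0.8},{"xyz":[0,-0.1,0],"turn":[0,0,0],"gripper":-0.8},{"xyz":[0,-0.1,0],"turn":[0,0,0],"gripper":-0.8},{"xyz":[0,-0.1,0],"turn":[0,0,0],"gripper":-0.8},{"xyz":[0,-0.1,0],"turn":[0,0,0],"gripper":-0.8},{"xyz":[0,-0.1,0],"turn":[0,0,0],"gripper":-0.8},{"xyz":[0,-0.1,0],"turn":[0,0,0],"gripper":-0.8},{"xyz":[0,-0.1,0],"turn":[0,0,0],"gripper":-0.8},{"xyz":[0,-0.05,0],"turn":[0,0,0],"gripper":-0.8},{"xyz":[0,0,0],"turn":[0,0,0],"gripper":-0.8}])

```text
time_s: 50.13
position: [0.5328, 0.1157, 0.083]
tool_rot: [[0.965, 0.263, 0.001], [0.263, -0.965, -0.001], [0.001, 0.001, -1.0]]
ft_force: [4.5, -0.5, -6.0]
grip_width: 0.0175
```

step_arm(steps=[{"xyz":[0,0,0],"turn":[0,0,0],"gripper":0.1},{"xyz":[0,0,0],"turn":[0,0,0],"gripper":0.1},{"xyz":[0,0,0],"turn":[0,0,0],"gripper":0.1},{"xyz":[0,0,-0.5],"turn":[0,0,0],"gripper":0.1},{"xyz":[0,0,-0.6],"turn":[0,0,0],"gripper":0.1},{"xyz":[0,0,-0.6],"turn":[0,0,0],"gripper":0.1},{"xyz":[0,0,-0.6],"turn":[0,0,0],"gripper":0.1},{"xyz":[0,0.6,0],"turn":[0,0,0],"gripper":0.1},{"xyz":[0,0.6,0],"turn":[0,0,0],"gripper":0.1},{"xyz":[0,0.6,0],"turn":[0,0,0],"gripper":0.1},{"xyz":[0,0.6,0],"turn":[0,0,0],"gripper":0.1},{"xyz":[0,0.6,0],"turn":[0,0,0],"gripper":0.1},{"xyz":[0,0,0],"turn":[0,0,0],"gripper":0.1},{"xyz":[0,0,0],"turn":[0,0,0],"gripper":0.1}], squeeze=20)

```text
time_s: 51.3
position: [0.5639, -0.0005, 0.1752]
tool_rot: [[0.965, 0.261, -0.0], [0.261, -0.965, 0.0], [-0.0, -0.0, -1.0]]
ft_force: [0.2, 1.8, -1.5]
grip_width: 0.0468
```

```bash
python3 - <<'E'
from h import *
tt(); inlathe(); knob(); t=lp(.062);plan(t[0],t[1],.046,15.2)
E
```

```text
tool t mm 62.73 lat 0.03 z 0.1752 F along lathe 1.73 lat 0.65 z -1.54 w 0.0468 time 51.3
wrist 2201 t [  9.  125.4] lat [-8.   0.1  8.8] ztop [[83.4, 84.3], [83.3, 84.1], [82.7, 83.7]]
scene 420 t [  9.3 121.9] lat [-6.6  4.9 13.1] ztop [[82.2, 84.7], [81.6, 84.3], [81.3, 84.2]]
knob t 182.0 17.4 lat 0.4
pos [0.5636 0.0012 0.1753] phi 15.31 tilt 0.02 | turn z units 0.02 shift after turn [-0.005  0.061  3.234]
```

step_arm(steps=[{"xyz":[0,0,0.5],"turn":[0,0,0],"gripper":0.1},{"xyz":[0,0,0.7],"turn":[0,0,0],"gripper":0.1},{"xyz":[0,0,0.7],"turn":[0,0,0],"gripper":0.1},{"xyz":[0,0,0.7],"turn":[0,0,0],"gripper":0.1},{"xyz":[0,0,0.5],"turn":[0,0,0],"gripper":0.1},{"xyz":[0,0,0.08],"turn":[0,0,0],"gripper":0.1},{"xyz":[0,0,0],"turn":[0,0,0],"gripper":-0.4},{"xyz":[0,0,0],"turn":[0,0,0],"gripper":-0.8},{"xyz":[0,0,0],"turn":[0,0,0],"gripper":-0.8},{"xyz":[0,0,0],"turn":[0,0,0],"gripper":-0.8},{"xyz":[0,0,0],"turn":[0,0,0],"gripper":-0.8},{"xyz":[0,0,0],"turn":[0,0,0],"gripper":-0.8},{"xyz":[0,-0.1,0],"turn":[0,0,0],"gripper":-0.8},{"xyz":[0,-0.1,0],"turn":[0,0,0],"gripper":-0.8},{"xyz":[0,-0.12,0],"turn":[0,0,0],"gripper":-0.8},{"xyz":[0,0,0],"turn":[0,0,0],"gripper":-0.8}])

```text
time_s: 52.78
position: [0.5615, 0.0127, 0.0494]
tool_rot: [[0.965, 0.264, 0.004], [0.264, -0.965, -0.001], [0.003, 0.002, -1.0]]
ft_force: [1.2, -1.5, 5.5]
grip_width: 0.0173
```

step_arm(steps=[{"xyz":[0,0,-0.2],"turn":[0,0,0],"gripper":-0.8},{"xyz":[0,0,-0.5],"turn":[0,0,0],"gripper":-0.8},{"xyz":[0,0,-0.6],"turn":[0,0,0],"gripper":-0.8},{"xyz":[0,0,-0.6],"turn":[0,0,0],"gripper":-0.8},{"xyz":[0,0,-0.6],"turn":[0,0,0],"gripper":-0.8},{"xyz":[0,0,-0.4],"turn":[0,0,0],"gripper":-0.8},{"xyz":[0,0,0],"turn":[0,0,0],"gripper":-0.8}])

```text
time_s: 53.37
position: [0.5618, 0.0126, 0.1679]
tool_rot: [[0.965, 0.263, 0.006], [0.263, -0.965, -0.001], [0.006, 0.003, -1.0]]
ft_force: [0.4, 0.1, -0.3]
grip_width: 0.0174
```

```bash
python3 - <<'E'
from h import *
held(); tt(); plan(.483,-.332,.16,-81)
E
```

```text
held n 6696 w 0.0174
x [-8.2  0.7  9.2] y [-62.3 -12.   48.8] ztop [-38.1 -36.5 -36. ]
axis [-0.004  1.    -0.024]
tool t mm 76.17 lat 0.68 z 0.1656 F along lathe 0.53 lat -0.2 z -0.33 w 0.0174 time 53.4167
pos [0.561  0.0127 0.1656] phi 15.27 tilt 0.18 | turn z units 21.0 shift after turn [8.206 3.274 0.141]
```

step_arm(steps=[{"xyz":[0,0,0],"turn":[0,0,1],"gripper":-0.8},{"xyz":[0,0,0],"turn":[0,0,1],"gripper":-0.8},{"xyz":[0,0,0],"turn":[0,0,1],"gripper":-0.8},{"xyz":[0,0,0],"turn":[0,0,1],"gripper":-0.8},{"xyz":[0,0,0],"turn":[0,0,1],"gripper":-0.8},{"xyz":[0,0,0],"turn":[0,0,1],"gripper":-0.8},{"xyz":[0,0,0],"turn":[0,0,1],"gripper":-0.8},{"xyz":[0,0,0],"turn":[0,0,1],"gripper":-0.8},{"xyz":[0,0,0],"turn":[0,0,1],"gripper":-0.8},{"xyz":[0,0,0],"turn":[0,0,1],"gripper":-0.8},{"xyz":[0,0,0],"turn":[0,0,1],"gripper":-0.8},{"xyz":[0,0,0],"turn":[0,0,1],"gripper":-0.8},{"xyz":[0,0,0],"turn":[0,0,1],"gripper":-0.8},{"xyz":[0,0,0],"turn":[0,0,1],"gripper":-0.8},{"xyz":[0,0,0],"turn":[0,0,1],"gripper":-0.8},{"xyz":[0,0,0],"turn":[0,0,1],"gripper":-0.8},{"xyz":[0,0,0],"turn":[0,0,1],"gripper":-0.8},{"xyz":[0,0,0],"turn":[0,0,1],"gripper":-0.8},{"xyz":[0,0,0],"turn":[0,0,1],"gripper":-0.8},{"xyz":[0,0,0],"turn":[0,0,1],"gripper":-0.8}])

```text
time_s: 55.08
position: [0.5598, 0.0128, 0.1625]
tool_rot: [[0.231, -0.973, -0.003], [-0.973, -0.231, 0.001], [-0.001, 0.003, -1.0]]
ft_force: [-0.5, -0.5, 0.5]
grip_width: 0.0171
```

step_arm(steps=[{"xyz":[0,0,0],"turn":[0,0,1],"gripper":-0.8},{"xyz":[0.63,0.25,0],"turn":[0,0,0],"gripper":-0.8},{"xyz":[0.63,0.25,0],"turn":[0,0,0],"gripper":-0.8},{"xyz":[0.63,0.25,0],"turn":[0,0,0],"gripper":-0.8},{"xyz":[0.63,0.25,0],"turn":[0,0,0],"gripper":-0.8},{"xyz":[0.63,0.25,0],"turn":[0,0,0],"gripper":-0.8},{"xyz":[0.63,0.25,0],"turn":[0,0,0],"gripper":-0.8},{"xyz":[0.63,0.25,0],"turn":[0,0,0],"gripper":-0.8},{"xyz":[0.63,0.25,0],"turn":[0,0,0],"gripper":-0.8},{"xyz":[0.63,0.25,0],"turn":[0,0,0],"gripper":-0.8},{"xyz":[0.63,0.25,0],"turn":[0,0,0],"gripper":-0.8},{"xyz":[0.63,0.25,0],"turn":[0,0,0],"gripper":-0.8},{"xyz":[0.63,0.25,0],"turn":[0,0,0],"gripper":-0.8},{"xyz":[0.63,0.25,0],"turn":[0,0,0],"gripper":-0.8},{"xyz":[0,0,0],"turn":[0,0,0],"gripper":-0.8},{"xyz":[0,0,0],"turn":[0,0,0],"gripper":-0.8}])

```text
time_s: 56.42
position: [0.4826, -0.3317, 0.1624]
tool_rot: [[0.154, -0.988, -0.002], [-0.988, -0.154, 0.002], [-0.002, 0.002, -1.0]]
ft_force: [0.4, 1.1, 0.0]
grip_width: 0.017
```

```bash
python3 - <<'E'
from h import *
held('w12.png'); plan(.483,-.332,-.011,-81)
E
```

```text
held n 6818 w 0.0175
x [-6.2  2.7 11.2] y [-64.  -15.1  47.1] ztop [-35.4 -34.  -33.4]
axis [-0.005  1.    -0.027]
pos [ 0.483  -0.3307  0.1627] phi -81.04 tilt 0.15 | turn z units -0.01 shift after turn [3.100e-02 4.000e-03 4.344e+00]
```

View pics/w12.png

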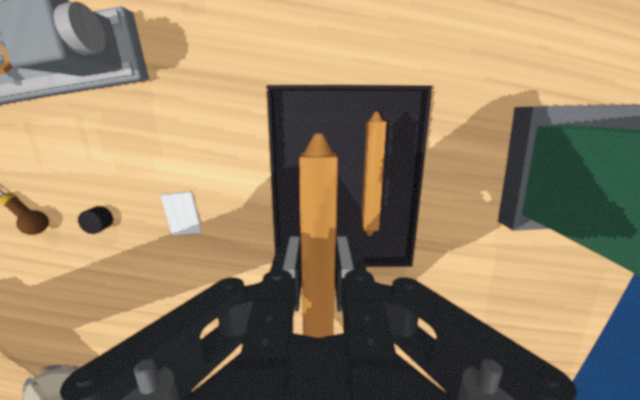

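The long blank lies in the tray at (374,175), and the mid one is above the other half at (318,230). I lower, release and rise.

step_arm(steps=[{"xyz":[0.03,0,0.3],"turn":[0,0,0],"gripper":-0.8},{"xyz":[0,0,0.6],"turn":[0,0,0],"gripper":-0.8},{"xyz":[0,0,0.6],"turn":[0,0,0],"gripper":-0.8},{"xyz":[0,0,0.6],"turn":[0,0,0],"gripper":-0.8},{"xyz":[0,0,0.6],"turn":[0,0,0],"gripper":-0.8},{"xyz":[0,0,0.6],"turn":[0,0,0],"gripper":-0.8},{"xyz":[0,0,0.4],"turn":[0,0,0],"gripper":-0.8},{"xyz":[0,0,0.3],"turn":[0,0,0],"gripper":-0.8},{"xyz":[0,0,0.2],"turn":[0,0,0],"gripper":-0.8},{"xyz":[0,0,0],"turn":[0,0,0],"gripper":-0.8},{"xyz":[0,0,0.12],"turn":[0,0,0],"gripper":-0.8},{"xyz":[0,0,0],"turn":[0,0,0],"gripper":-0.8}])

```text
time_s: 57.47
position: [0.4838, -0.3321, -0.0088]
tool_rot: [[0.157, -0.988, 0.0], [-0.988, -0.157, -0.0], [0.0, -0.0, -1.0]]
ft_force: [0.5, -0.1, -1.2]
grip_width: 0.0173
```

step_arm(steps=[{"xyz":[0,0,0],"turn":[0,0,0],"gripper":-0.5},{"xyz":[0,0,0],"turn":[0,0,0],"gripper":0},{"xyz":[0,0,0],"turn":[0,0,0],"gripper":0},{"xyz":[0,0,0],"turn":[0,0,0],"gripper":0},{"xyz":[0,0,-0.4],"turn":[0,0,0],"gripper":0},{"xyz":[0,0,-0.6],"turn":[0,0,0],"gripper":0},{"xyz":[0,0,-0.7],"turn":[0,0,0],"gripper":0},{"xyz":[0,0,-0.7],"turn":[0,0,0],"gripper":0},{"xyz":[0,0,-0.7],"turn":[0,0,0],"gripper":0},{"xyz":[0,0,-0.7],"turn":[0,0,0],"gripper":0},{"xyz":[0,0,-0.3],"turn":[0,0,0],"gripper":0},{"xyz":[0,0,0],"turn":[0,0,1],"gripper":0},{"xyz":[0,0,0],"turn":[0,0,1],"gripper":0},{"xyz":[0,0,0],"turn":[0,0,1],"gripper":0},{"xyz":[0,0,0],"turn":[0,0,1],"gripper":0},{"xyz":[0,0,0],"turn":[0,0,1],"gripper":0},{"xyz":[0,0,0],"turn":[0,0,0],"gripper":0}])

```text
time_s: 58.88
position: [0.4836, -0.3324, 0.1554]
tool_rot: [[-0.243, -0.97, 0.0], [-0.97, 0.243, -0.0], [0.0, -0.0, -1.0]]
ft_force: [-0.6, 0.4, -0.1]
grip_width: 0.0425
```

```bash
python3 - <<'E'
from h import *
im,d,i=grab('scene'); P=cloud(i,d)
for b in blanks(im,P,zr=(0.010,.028),box=(.35,.62,-.47,.5)): print(b)
plan(.526,.247,.15,-103.9)
E
```

```text
{'px': [393.0, 194.0], 'c': (0.5325, 0.2469), 'size': (113.1, 19.7), 'yaw': np.float64(-13.9), 'z': 0.0205, 'n': 220}
{'px': [292.0, 189.0], 'c': (0.3894, 0.0316), 'size': (65.6, 27.5), 'yaw': np.float64(-112.5), 'z': 0.0249, 'n': 142}
{'px': [173.0, 272.0], 'c': (0.4881, -0.3321), 'size': (127.8, 19.5), 'yaw': np.float64(8.3), 'z': 0.0248, 'n': 419}
{'px': [148.0, 287.0], 'c': (0.5014, -0.3926), 'size': (144.7, 19.6), 'yaw': np.float64(9.2), 'z': 0.0241, 'n': 485}
pos [ 0.4836 -0.3324  0.1554] phi -103.83 tilt 0.01 | turn z units 0.01 shift after turn [-14.316   2.451   0.134]
```

Both blanks lie flat in the tray, and the short one is unmoved. I go to it.

step_arm(steps=[{"xyz":[-0.4,0.1,0],"turn":[0,0,0],"gripper":0},{"xyz":[-0.7,0.12,0],"turn":[0,0,0],"gripper":0},{"xyz":[-0.7,0.12,0],"turn":[0,0,0],"gripper":0},{"xyz":[-0.7,0.12,0],"turn":[0,0,0],"gripper":0},{"xyz":[-0.7,0.12,0],"turn":[0,0,0],"gripper":0},{"xyz":[-0.7,0.12,0],"turn":[0,0,0],"gripper":0},{"xyz":[-0.7,0.12,0],"turn":[0,0,0],"gripper":0},{"xyz":[-0.7,0.12,0],"turn":[0,0,0],"gripper":0},{"xyz":[-0.7,0.12,0],"turn":[0,0,0],"gripper":0},{"xyz":[-0.7,0.12,0],"turn":[0,0,0],"gripper":0},{"xyz":[-0.7,0.12,0],"turn":[0,0,0],"gripper":0},{"xyz":[-0.7,0.12,0],"turn":[0,0,0],"gripper":0},{"xyz":[-0.7,0.12,0],"turn":[0,0,0],"gripper":0},{"xyz":[-0.7,0.12,0],"turn":[0,0,0],"gripper":0},{"xyz":[-0.7,0.12,0],"turn":[0,0,0],"gripper":0},{"xyz":[-0.7,0.12,0],"turn":[0,0,0],"gripper":0},{"xyz":[-0.7,0.12,0],"turn":[0,0,0],"gripper":0},{"xyz":[-0.7,0.12,0],"turn":[0,0,0],"gripper":0},{"xyz":[-0.7,0.12,0],"turn":[0,0,0],"gripper":0},{"xyz":[-0.7,0.12,0],"turn":[0,0,0],"gripper":0}])

```text
time_s: 60.6
position: [0.5229, 0.2238, 0.1554]
tool_rot: [[-0.238, -0.971, 0.0], [-0.971, 0.238, 0.0], [-0.0, -0.0, -1.0]]
ft_force: [0.5, -0.6, 0.8]
grip_width: 0.0426
```

step_arm(steps=[{"xyz":[-0.5,0.05,0],"turn":[0,0,0],"gripper":0},{"xyz":[-0.1,0,0],"turn":[0,0,0],"gripper":0},{"xyz":[0,0,0],"turn":[0,0,0],"gripper":0},{"xyz":[0,0,0],"turn":[0,0,0],"gripper":0}])

```text
time_s: 60.93
position: [0.5268, 0.2455, 0.1551]
tool_rot: [[-0.239, -0.971, -0.0], [-0.971, 0.239, -0.0], [0.0, 0.0, -1.0]]
ft_force: [-0.4, -0.6, 0.8]
grip_width: 0.0426
```

```bash
python3 - <<'E'
from h import *
im,d,i=grab('wrist'); P=cloud(i,d)
for b in blanks(im,P,box=(.35,.65,.15,.5)): print(b)
plan(.526,.247,-.018,-103.9)
E
```

```text
{'px': [315.0, 178.0], 'c': (0.5296, 0.2463), 'size': (110.6, 17.6), 'yaw': np.float64(166.3), 'z': 0.0192, 'n': 1422}
pos [0.5268 0.2452 0.1552] phi -103.91 tilt 0.02 | turn z units -0.0 shift after turn [-0.04   0.031  4.331]
```

step_arm(steps=[{"xyz":[-0.035,0.03,0.4],"turn":[0,0,0],"gripper":-0.1},{"xyz":[0,0,0.7],"turn":[0,0,0],"gripper":-0.1},{"xyz":[0,0,0.7],"turn":[0,0,0],"gripper":-0.1},{"xyz":[0,0,0.7],"turn":[0,0,0],"gripper":-0.1},{"xyz":[0,0,0.7],"turn":[0,0,0],"gripper":-0.1},{"xyz":[0,0,0.5],"turn":[0,0,0],"gripper":-0.1},{"xyz":[0,0,0.3],"turn":[0,0,0],"gripper":-0.1},{"xyz":[0,0,0.29],"turn":[0,0,0],"gripper":-0.1},{"xyz":[0,0,0],"turn":[0,0,0],"gripper":-0.1},{"xyz":[0,0,0],"turn":[0,0,0],"gripper":-0.4},{"xyz":[0,0,0],"turn":[0,0,0],"gripper":-0.8},{"xyz":[0,0,0],"turn":[0,0,0],"gripper":-0.8},{"xyz":[0,0,0],"turn":[0,0,0],"gripper":-0.8},{"xyz":[0,0,0],"turn":[0,0,0],"gripper":-0.8}], squeeze=20)

```text
time_s: 62.15
position: [0.5265, 0.2478, -0.0155]
tool_rot: [[-0.24, -0.971, 0.002], [-0.971, 0.24, 0.0], [-0.0, -0.001, -1.0]]
ft_force: [0.2, -1.0, 5.5]
grip_width: 0.0172
```

step_arm(steps=[{"xyz":[0,0,-0.2],"turn":[0,0,0],"gripper":-0.8},{"xyz":[0,0,-0.4],"turn":[0,0,0],"gripper":-0.8},{"xyz":[0,0,-0.6],"turn":[0,0,0],"gripper":-0.8},{"xyz":[0,0,-0.6],"turn":[0,0,0],"gripper":-0.8},{"xyz":[0,0,-0.6],"turn":[0,0,0],"gripper":-0.8},{"xyz":[0,0,-0.6],"turn":[0,0,0],"gripper":-0.8},{"xyz":[0,0,-0.6],"turn":[0,0,0],"gripper":-0.8},{"xyz":[0,0,-0.6],"turn":[0,0,0],"gripper":-0.8},{"xyz":[0,0,-0.2],"turn":[0,0,0],"gripper":-0.8},{"xyz":[0,0,0],"turn":[0,0,0],"gripper":-0.8}])

```text
time_s: 62.98
position: [0.5267, 0.2481, 0.1619]
tool_rot: [[-0.24, -0.971, 0.004], [-0.971, 0.24, 0.001], [-0.002, -0.004, -1.0]]
ft_force: [0.1, -0.3, -0.2]
grip_width: 0.0175
```

```bash
python3 - <<'E'
from h import *
held(); t=lp(.066); plan(t[0],t[1],.16,15.2)
E
```

```text
held n 6206 w 0.0174
x [-7.8  0.8  9.8] y [-59.1 -13.2  46.4] ztop [-42.7 -36.4 -35.9]
axis [-0.     1.    -0.024]
pos [0.5259 0.2479 0.1599] phi -103.9 tilt 0.06 | turn z units -25.98 shift after turn [-7.130e-01  6.159e+00 -2.000e-03]
```

step_arm(steps=[{"xyz":[0,0,0],"turn":[0,0,-1],"gripper":-0.8},{"xyz":[0,0,0],"turn":[0,0,-1],"gripper":-0.8},{"xyz":[0,0,0],"turn":[0,0,-1],"gripper":-0.8},{"xyz":[0,0,0],"turn":[0,0,-1],"gripper":-0.8},{"xyz":[0,0,0],"turn":[0,0,-1],"gripper":-0.8},{"xyz":[0,0,0],"turn":[0,0,-1],"gripper":-0.8},{"xyz":[0,0,0],"turn":[0,0,-1],"gripper":-0.8},{"xyz":[0,0,0],"turn":[0,0,-1],"gripper":-0.8},{"xyz":[0,0,0],"turn":[0,0,-1],"gripper":-0.8},{"xyz":[0,0,0],"turn":[0,0,-1],"gripper":-0.8},{"xyz":[0,0,0],"turn":[0,0,-1],"gripper":-0.8},{"xyz":[0,0,0],"turn":[0,0,-1],"gripper":-0.8},{"xyz":[0,0,0],"turn":[0,0,-1],"gripper":-0.8},{"xyz":[0,0,0],"turn":[0,0,-1],"gripper":-0.8},{"xyz":[0,0,0],"turn":[0,0,-1],"gripper":-0.8},{"xyz":[0,0,0],"turn":[0,0,-1],"gripper":-0.8},{"xyz":[0,0,0],"turn":[0,0,-1],"gripper":-0.8},{"xyz":[0,0,0],"turn":[0,0,-1],"gripper":-0.8},{"xyz":[0,0,0],"turn":[0,0,-1],"gripper":-0.8},{"xyz":[0,0,0],"turn":[0,0,-1],"gripper":-0.8}])

```text
time_s: 64.7
position: [0.5252, 0.2476, 0.1575]
tool_rot: [[0.978, -0.208, -0.004], [-0.208, -0.978, -0.001], [-0.003, 0.002, -1.0]]
ft_force: [-0.2, 0.3, -1.4]
grip_width: 0.0173
```

step_arm(steps=[{"xyz":[0,0,0],"turn":[0,0,-1],"gripper":-0.8},{"xyz":[0,0,0],"turn":[0,0,-1],"gripper":-0.8},{"xyz":[0,0,0],"turn":[0,0,-1],"gripper":-0.8},{"xyz":[0,0,0],"turn":[0,0,-1],"gripper":-0.8},{"xyz":[0,0,0],"turn":[0,0,-1],"gripper":-0.8},{"xyz":[0,0,0],"turn":[0,0,-0.98],"gripper":-0.8},{"xyz":[-0.07,0.62,0],"turn":[0,0,0],"gripper":-0.8},{"xyz":[-0.07,0.62,0],"turn":[0,0,0],"gripper":-0.8},{"xyz":[-0.07,0.62,0],"turn":[0,0,0],"gripper":-0.8},{"xyz":[-0.07,0.62,0],"turn":[0,0,0],"gripper":-0.8},{"xyz":[-0.07,0.62,0],"turn":[0,0,0],"gripper":-0.8},{"xyz":[-0.07,0.62,0],"turn":[0,0,0],"gripper":-0.8},{"xyz":[-0.07,0.62,0],"turn":[0,0,0],"gripper":-0.8},{"xyz":[-0.07,0.62,0],"turn":[0,0,0],"gripper":-0.8},{"xyz":[-0.07,0.62,0],"turn":[0,0,0],"gripper":-0.8},{"xyz":[-0.07,0.58,0],"turn":[0,0,0],"gripper":-0.8},{"xyz":[0,0,0],"turn":[0,0,0],"gripper":-0.8},{"xyz":[0,0,0],"turn":[0,0,0],"gripper":-0.8}])

```text
time_s: 66.2
position: [0.5628, 0.002, 0.1579]
tool_rot: [[0.966, 0.26, -0.003], [0.26, -0.966, 0.001], [-0.003, -0.002, -1.0]]
ft_force: [-0.0, 0.6, 0.0]
grip_width: 0.017
```

```bash
python3 - <<'E'
from h import *
held(); tt(); knob(); t=lp(.068); plan(t[0],t[1],.0495,15.2)
E
```

```text
held n 6020 w 0.0172
x [-9.1 -0.2  8.3] y [-54.5  -8.8  50.2] ztop [-38.1 -34.  -33.5]
axis [-0.002  1.    -0.021]
tool t mm 66.26 lat -0.13 z 0.1582 F along lathe 0.17 lat 1.01 z 0.22 w 0.0172 time 66.25
knob t 182.0 17.5 lat 0.4
pos [0.5629 0.0035 0.1585] phi 15.2 tilt 0.13 | turn z units -0.0 shift after turn [-2.000e-03 -3.100e-02  2.726e+00]
```

step_arm(steps=[{"xyz":[0,-0.12,0.3],"turn":[0,0,0],"gripper":-0.8},{"xyz":[0,0,0.5],"turn":[0,0,0],"gripper":-0.8},{"xyz":[0,0,0.5],"turn":[0,0,0],"gripper":-0.8},{"xyz":[0,0,0.5],"turn":[0,0,0],"gripper":-0.8},{"xyz":[0,0,0.4],"turn":[0,0,0],"gripper":-0.8},{"xyz":[0,0,0.3],"turn":[0,0,0],"gripper":-0.8},{"xyz":[0,0,0.15],"turn":[0,0,0],"gripper":-0.8},{"xyz":[0,0,0],"turn":[0,0,0],"gripper":-0.8},{"xyz":[0,0,0],"turn":[0,0,0],"gripper":-0.8}])

```text
time_s: 67.05
position: [0.5622, 0.0079, 0.0538]
tool_rot: [[0.965, 0.263, 0.0], [0.263, -0.965, 0.0], [0.0, -0.0, -1.0]]
ft_force: [0.4, -0.1, 0.2]
grip_width: 0.0176
```

```bash
python3 - <<'E'
from h import *
held(); tt(); inlathe()
E
```

```text
held n 7216 w 0.0171
x [-18.1  -0.1  17.2] y [-102.8  -18.5   48.3] ztop [-56.7 -34.  -33.3]
axis [-0.001  0.996  0.088]
tool t mm 70.99 lat 0.88 z 0.0543 F along lathe -0.44 lat -1.22 z 0.48 w 0.0171 time 67.1
wrist 6049 t [ 21.1 126.5] lat [-7.8  0.9  9.1] ztop [[88.1, 88.8], [88.1, 88.8], [87.6, 88.7]]
scene 202 t [  9.  117.7] lat [-7.4  4.1 12.6] ztop [[83.1, 88.4], [86.8, 89.1], [85.5, 88.6]]
```

step_arm(steps=[{"xyz":[-0.02,0,0.12],"turn":[0,0,0],"gripper":-0.8},{"xyz":[0,0,0],"turn":[0,0,0],"gripper":-0.4},{"xyz":[0,0,0],"turn":[0,0,0],"gripper":0.1},{"xyz":[0,0,0],"turn":[0,0,0],"gripper":0.1},{"xyz":[0,0,0],"turn":[0,0,0],"gripper":0.1},{"xyz":[0,0,-0.4],"turn":[0,0,0],"gripper":0.1},{"xyz":[0,0,-0.6],"turn":[0,0,0],"gripper":0.1},{"xyz":[0,0,-0.7],"turn":[0,0,0],"gripper":0.1},{"xyz":[0,0,-0.6],"turn":[0,0,0],"gripper":0.1},{"xyz":[0,-0.5,0],"turn":[0,0,0],"gripper":0.1},{"xyz":[0,-0.7,0],"turn":[0,0,0],"gripper":0.1},{"xyz":[0,-0.7,0],"turn":[0,0,0],"gripper":0.1},{"xyz":[0,-0.6,0],"turn":[0,0,0],"gripper":0.1},{"xyz":[0,-0.28,0],"turn":[0,0,0],"gripper":0.1},{"xyz":[0,0,0],"turn":[0,0,0],"gripper":0.1},{"xyz":[0,0,0],"turn":[0,0,0],"gripper":0.1}])

```text
time_s: 68.53
position: [0.5326, 0.1141, 0.1409]
tool_rot: [[0.965, 0.262, 0.0], [0.262, -0.965, -0.0], [0.0, 0.0, -1.0]]
ft_force: [-0.1, -0.2, -0.2]
grip_width: 0.0469
```

```bash
python3 - <<'E'
from h import *
tt(); inlathe(); knob()
E
```

```text
tool t mm 181.49 lat -0.14 z 0.1409 F along lathe -0.16 lat -0.13 z -0.24 w 0.0469 time 68.5333
wrist 1453 t [ 43.6 126.9] lat [-8.8 -0.   8.3] ztop [[66.6, 67.0], [83.1, 83.9], [82.3, 83.6]]
scene 380 t [ 11.  124.8] lat [-6.5  4.1 12.6] ztop [[79.3, 83.8], [82.1, 85.5], [81.3, 84.2]]
knob t 183.2 16.9 lat 0.3
```

step_arm(steps=[{"xyz":[0.01,-0.02,0.5],"turn":[0,0,0],"gripper":0.1},{"xyz":[0,0,0.5],"turn":[0,0,0],"gripper":0.1},{"xyz":[0,0,0.43],"turn":[0,0,0],"gripper":0.1},{"xyz":[0,0,0],"turn":[0,0,0],"gripper":-0.4},{"xyz":[0,0,0],"turn":[0,0,0],"gripper":-0.8},{"xyz":[0,0,0],"turn":[0,0,0],"gripper":-0.8},{"xyz":[0,0,0],"turn":[0,0,0],"gripper":-0.8},{"xyz":[0,0,0],"turn":[0,0,0],"gripper":-0.8},{"xyz":[0,0.1,0],"turn":[0,0,0],"gripper":-0.8},{"xyz":[0,0.1,0],"turn":[0,0,0],"gripper":-0.8},{"xyz":[0,0.1,0],"turn":[0,0,0],"gripper":-0.8},{"xyz":[0,0.1,0],"turn":[0,0,0],"gripper":-0.8},{"xyz":[0,0.1,0],"turn":[0,0,0],"gripper":-0.8},{"xyz":[0,0.1,0],"turn":[0,0,0],"gripper":-0.8},{"xyz":[0,0.08,0],"turn":[0,0,0],"gripper":-0.8},{"xyz":[0,0.08,0],"turn":[0,0,0],"gripper":-0.8},{"xyz":[0,0.08,0],"turn":[0,0,0],"gripper":-0.8},{"xyz":[0,0.08,0],"turn":[0,0,0],"gripper":-0.8}], squeeze=30)

```text
time_s: 70.18
position: [0.5424, 0.0808, 0.0842]
tool_rot: [[0.965, 0.262, 0.001], [0.262, -0.965, 0.002], [0.002, -0.002, -1.0]]
ft_force: [1.0, 5.5, -1.6]
grip_width: 0.0176
```

```bash
python3 - <<'E'
from h import *
tt(); inlathe()
E
```

```text
tool t mm 146.76 lat 0.61 z 0.0842 F along lathe 5.07 lat 2.45 z -1.59 w 0.0176 time 70.1833
wrist 1226 t [ 63.8 106.5] lat [-8.   0.6  8.6] ztop [[83.2, 83.9], [83.3, 83.8]]
scene 373 t [  8.8 111. ] lat [-6.3  3.5 12.8] ztop [[81.0, 84.5], [82.1, 84.4], [81.8, 84.9]]
```

step_arm(steps=[{"xyz":[0,0.03,0],"turn":[0,0,0],"gripper":-0.8},{"xyz":[0,0.03,0],"turn":[0,0,0],"gripper":-0.8},{"xyz":[0,0.03,0],"turn":[0,0,0],"gripper":-0.8},{"xyz":[0,0.03,0],"turn":[0,0,0],"gripper":-0.8},{"xyz":[0,0.03,0],"turn":[0,0,0],"gripper":-0.8},{"xyz":[0,0.03,0],"turn":[0,0,0],"gripper":-0.8},{"xyz":[0,0.03,0],"turn":[0,0,0],"gripper":-0.8}])

```text
time_s: 70.87
position: [0.5447, 0.0726, 0.0842]
tool_rot: [[0.965, 0.262, 0.001], [0.262, -0.965, 0.002], [0.002, -0.001, -1.0]]
ft_force: [2.5, 5.3, -1.3]
grip_width: 0.0174
```

step_arm(steps=[{"xyz":[0,0.02,0],"turn":[0,0,0],"gripper":-0.8},{"xyz":[0,0.015,0],"turn":[0,0,0],"gripper":-0.8}])

```text
time_s: 71.03
position: [0.545, 0.0713, 0.0842]
tool_rot: [[0.965, 0.262, 0.001], [0.262, -0.965, 0.002], [0.002, -0.001, -1.0]]
ft_force: [2.0, 6.5, -1.7]
grip_width: 0.0175
```

```bash
python3 - <<'E'
from h import *
tt(); inlathe()
E
```

```text
tool t mm 136.9 lat 0.63 z 0.0842 F along lathe 5.78 lat 3.67 z -1.75 w 0.0175 time 71.0333
wrist 1212 t [54.1 96.5] lat [-7.9  0.6  9. ] ztop [[83.2, 83.9]]
scene 354 t [  9.3 103.2] lat [-6.6  4.6 13.3] ztop [[82.3, 84.6], [82.0, 84.2]]
```

step_arm(steps=[{"xyz":[0,0.015,0],"turn":[0,0,0],"gripper":-0.8},{"xyz":[0,0.015,0],"turn":[0,0,0],"gripper":-0.8}])

```text
time_s: 71.3
position: [0.5453, 0.0703, 0.0842]
tool_rot: [[0.965, 0.262, 0.001], [0.262, -0.965, 0.002], [0.002, -0.002, -1.0]]
ft_force: [2.3, 6.4, -1.3]
grip_width: 0.0173
```

step_arm(steps=[{"xyz":[0,0.015,0],"turn":[0,0,0],"gripper":-0.8}])

```text
time_s: 71.38
position: [0.5454, 0.0697, 0.0842]
tool_rot: [[0.965, 0.262, 0.001], [0.262, -0.965, 0.002], [0.002, -0.002, -1.0]]
ft_force: [2.3, 6.3, -2.3]
grip_width: 0.0174
```

```bash
python3 - <<'E'
from h import *
tt(); inlathe()
E
```

```text
tool t mm 135.28 lat 0.63 z 0.0842 F along lathe 5.52 lat 3.85 z -2.33 w 0.0174 time 71.3833
wrist 1223 t [53.  95.4] lat [-7.8  0.6  9. ] ztop [[84.0, 84.7]]
scene 351 t [  9.1 101.1] lat [-6.1  4.8 13.3] ztop [[81.8, 84.6], [83.2, 85.7]]
```

Lifted to 84.0. A last small push to the stop.

step_arm(steps=[{"xyz":[0,0.015,0],"turn":[0,0,0],"gripper":-0.8}])

```text
time_s: 71.57
position: [0.5456, 0.0693, 0.0842]
tool_rot: [[0.965, 0.262, 0.001], [0.262, -0.965, 0.002], [0.002, -0.002, -1.0]]
ft_force: [1.7, 8.7, -1.5]
grip_width: 0.0172
```

step_arm(steps=[{"xyz":[0,0.015,0],"turn":[0,0,0],"gripper":-0.8}])

```text
time_s: 71.65
position: [0.5456, 0.0691, 0.0842]
tool_rot: [[0.965, 0.262, 0.001], [0.262, -0.965, 0.003], [0.002, -0.003, -1.0]]
ft_force: [1.3, 12.0, -0.3]
grip_width: 0.0173
```

step_arm(steps=[{"xyz":[0,0.01,0],"turn":[0,0,0],"gripper":-0.8}])

```text
time_s: 71.73
position: [0.5456, 0.069, 0.0842]
tool_rot: [[0.965, 0.262, 0.001], [0.262, -0.965, 0.004], [0.002, -0.003, -1.0]]
ft_force: [1.8, 13.0, -0.8]
grip_width: 0.0175
```

```bash
python3 - <<'E'
from h import *
tt(); inlathe()
E
```

```text
tool t mm 134.59 lat 0.62 z 0.0842 F along lathe 12.09 lat 5.17 z -0.82 w 0.0175 time 71.7333
wrist 1231 t [52.7 95. ] lat [-7.9  0.6  9.1] ztop [[84.1, 84.8]]
scene 359 t [  9.  102.2] lat [-6.6  4.2 13. ] ztop [[82.3, 85.0], [82.7, 85.3]]
```

Home. I release, rise clear and check everything.

step_arm(steps=[{"xyz":[0,0.01,0],"turn":[0,0,0],"gripper":-0.8},{"xyz":[0,0,0],"turn":[0,0,0],"gripper":0.1},{"xyz":[0,0,0],"turn":[0,0,0],"gripper":0.1},{"xyz":[0,0,0],"turn":[0,0,0],"gripper":0.1},{"xyz":[0,0,0],"turn":[0,0,0],"gripper":0.1},{"xyz":[0,0,-0.3],"turn":[0,0,0],"gripper":0.1},{"xyz":[0,0,-0.6],"turn":[0,0,0],"gripper":0.1},{"xyz":[0,0,-0.7],"turn":[0,0,0],"gripper":0.1},{"xyz":[0,0,-0.7],"turn":[0,0,0],"gripper":0.1},{"xyz":[0,-0.6,-0.5],"turn":[0,0,0],"gripper":0.1},{"xyz":[0,0,0],"turn":[0,0,0],"gripper":0.1},{"xyz":[0,0,0],"turn":[0,0,0],"gripper":0.1},{"xyz":[0,0,0],"turn":[0,0,0],"gripper":0.1},{"xyz":[0,0,0],"turn":[0,0,0],"gripper":0.1},{"xyz":[0,0,0],"turn":[0,0,0],"gripper":0.1},{"xyz":[0,0,0],"turn":[0,0,0],"gripper":0.1},{"xyz":[0,0,0],"turn":[0,0,0],"gripper":0.1},{"xyz":[0,0,0],"turn":[0,0,0],"gripper":0.1}])

```text
time_s: 73.33
position: [0.5394, 0.0897, 0.1953]
tool_rot: [[0.965, 0.261, -0.001], [0.261, -0.965, -0.0], [-0.001, -0.0, -1.0]]
ft_force: [-0.5, 0.1, -0.4]
grip_width: 0.0469
```

```bash
python3 - <<'E'
from h import *
tt(); inlathe(); knob()
a,d,i=grab('scene','s_end.png'); P=cloud(i,d)
for b in blanks(a,P,zr=(0.010,.028),box=(.35,.85,-.47,.5)): print(b)
E
```

```text
tool t mm 156.1 lat 0.04 z 0.1953 F along lathe 0.26 lat -0.41 z -0.36 w 0.0469 time 73.3333
wrist 1181 t [  9.7 101.6] lat [-8.1 -0.   9. ] ztop [[84.0, 84.9], [84.0, 84.9]]
scene 355 t [  8.6 102. ] lat [-6.1  4.8 12.7] ztop [[82.3, 85.5], [82.5, 85.3]]
knob t 135.8 17.3 lat 0.6
{'px': [292.0, 189.0], 'c': (0.3935, 0.0295), 'size': (65.7, 24.7), 'yaw': np.float64(-112.6), 'z': 0.0259, 'n': 146}
{'px': [447.0, 230.0], 'c': (0.7021, 0.2849), 'size': (46.5, 25.1), 'yaw': np.float64(38.7), 'z': 0.0261, 'n': 107}
{'px': [515.0, 248.0], 'c': (0.8276, 0.3805), 'size': (48.6, 10.9), 'yaw': np.float64(20.7), 'z': 0.0262, 'n': 108}
{'px': [173.0, 272.0], 'c': (0.4862, -0.332), 'size': (129.3, 20.0), 'yaw': np.float64(8.3), 'z': 0.0249, 'n': 416}
{'px': [148.0, 288.0], 'c': (0.5009, -0.3921), 'size': (146.1, 19.7), 'yaw': np.float64(9.2), 'z': 0.0239, 'n': 483}
{'px': [379.0, 281.0], 'c': (0.7435, 0.0524), 'size': (63.2, 27.2), 'yaw': np.float64(-83.2), 'z': 0.0268, 'n': 182}
{'px': [239.0, 356.0], 'c': (0.7465, -0.2829), 'size': (232.9, 27.3), 'yaw': np.float64(-71.0), 'z': 0.0258, 'n': 1519}
```

View pics/s_end.png

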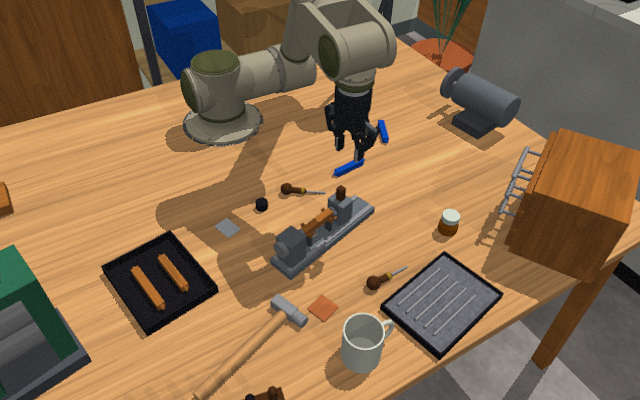

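Two blanks lie in the tray at (148,288) and (173,272), and the short one is clamped at (318,222). The bystanders and blue look-alikes are unmoved and the robot is clear. I hand the job in.

```bash
python3 -c "
from rig import order; print(order.close_job())"
```

```text
the job is handed in; nothing more can be done
None
```

All three blanks were tried in order: long, mid, then short. Each lay on the rests, was pushed gently until both ends were home, and was then let go for about a second or more. The long and mid blanks are in the black tray and the short one is still clamped in the lathe. I handed the job in at about 73 s.

**Last checks:**
- **Fit:** Each blank's top face was at 84.0–84.1 mm (84.0 expected on the centre line). The knob stopped at 167.8, 151.9 and 135.8 mm from head_seat, the expected 16 mm apart. The pushing force rose to 12–15 N at each stop.
- **Tray and bench:** The long and mid blanks lie flat and apart in the tray (tops about 24 mm). In the final picture the bystanders, tray and blue look-alikes look unmoved. The robot was touching nothing.

**What went wrong or disagreed:**
- **Fingertips:** They really stand about 24 mm behind the reported TCP, not 19 mm ahead. So my first pinch closed on air above the knob without touching it. I corrected for this from then on.
- **Mid blank:** It was knocked about 35 mm aside while I worked on the long one, so I measured it again. It also seemed to shift about 4 mm in the grip on the way to the lathe, which I allowed for when laying it down.
- **Camera readings:** The scene camera read positions a few millimetres off the wrist camera (4–5 mm across the blank). I relied on the wrist camera.

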